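Lay out a pneumatic training circuit on its mounting plates

ROBOT

A 6-joint arm with a two-finger parallel gripper is mounted at the origin on the work surface. World frame = base frame: x ahead of the robot, y to its left, z up, the work surface at z = 0. Lengths are in m, angles in degrees, forces in N, time in s.
With the tool pointing down it reaches from about 0.375 to 0.975 m from the base axis. Payload 3.8 kg.
Tool frame: the origin (TCP) lies on the centre line of the jaws, within the pads' length; the fingertips stand 14 mm ahead of it and the grasp point (between the pads) lies 5 mm behind it; z points along the fingers, y is the direction in which the jaws open and shut (so a half turn about z gives the same grasp; the last joint's range is limited). The gripper opens to 85 mm and grips with 20 to 120 N. Pads are 22 mm wide; open, the fingers measure 114 mm over their backs; the gripper's body (76 mm by 85 mm) begins 54 mm behind the grasp point. The pads swing forward as they close: fully open they stand 13 mm farther back than shut.
Start: joints at [64.75, 15.12, 91.902, -0, 72.978, -2.114], TCP at [0.265, 0.621, 0.245] pointing down, gripper open.
Joint ranges: [-150.88, 150.88], [-54.13, 125.18], [17.81, 147.31], [-75.09, 255.09], [0, 152.58], [-146.25, 146.25]. Speed limits (degrees/s): [147.25, 147.25, 180, 180, 180, 180].

INTERFACE

Orientations are given as a 3x3 rotation matrix whose columns are the frame's x, y, z axes.
In Python, from cell import robot gives the robot as it stands.
- The arm moves only by the tool move_arm, never from a script. Its argument "increments" is a list of rows, each an object of numbers: "tx", "ty", "tz": the shift along the tool's x, y, z in cm; "roll": the turn about the tool's z in degrees; "hand": the finger opening in cm, from 0 to 8.54. In form: [{"tx": .., "ty": .., "tz": .., "roll": .., "hand": ..}, ...]. A call has 1 to 10 rows; each row shifts and turns the pose as measured when the row begins, along the tool's axes as they then stand; what a row does not reach is not made up. A row lasts 1/10 s, in which the tool goes at most 50 mm and 8.59 degrees, less where a joint would pass 70% of its speed; a pose out of reach is approached as far as the arm can. A call is refused whole if a number of a shift passes 5 or a number of a turn 8.59, either way. A call with a gripper value outside its range is refused whole. The fingers move at their own pace and stop on an object; "newtons" is the grip in N (left out, the last holds). Time passes only in rows, so rows that do not move let the fingers close. It gives the time, the measured TCP pose, the force and the opening at its end, in the units of the state.
- robot.get_state(): the state, without advancing time (a new reading comes with each control period).
- robot.get_image(name): name is "scene" or "top" or "wrist"; returns a dict with "pixels" (384x512x3 uint8, blue, green, red), "fovy" (degrees; the focal length in pixels is half the picture's height over the tangent of half this angle, whatever the lens; pixels are square), "cx", "cy" (the principal point, pixels), "R" (3x3) and "t" (3): a world point X has camera coordinates R X + t. Camera axes: x right, y down, z forward; pixel columns grow to the right and rows downward; lengths in m; the calibration is good to about 2 mm. A picture is of the moment at which its call begins. There is no depth.
- robot.hand_in(): hands the job in, once; it reports no verdict.
The state is a dict: "clock": time; "joint_positions": joint angles; "dq": joint speeds; "tau": joint torques, N m; "tool_pos": TCP position; "eef_rot": TCP orientation; "force": force on the tool from outside, world axes, zero at the start; "torque": the same for the moment, N m; "finger_gap": finger opening in m.
Only numpy, scipy, OpenCV 4.12 (cv2) and the standard library are available. Lean on these libraries where they do the work, as an engineer would, in place of code of your own. Each camera call takes 0.05 s, during which the arm holds its last target. There are 200 camera calls.

TASK

Lay out the pneumatic circuit on the white board in the order the air flows, one part standing upright in the middle of each dark mounting plate: the pressure regulator on the plate next to the supply manifold, the pressure gauge on the plate next to the cylinder, and the valve on the plate between those two, lying lengthwise along its plate. Then set the solenoid coil upright on top of the valve, over its middle, and leave everything standing free; tip nothing over on the way.

Things in the scene. Friction and masses are not known exactly. Their poses are not given: they have to be found in the camera images.
- regulator_c (a point): pressure regulator (loose, 350 g): grey square block 44 x 44 mm and 46 mm high with a round black knob (diameter 34 mm) on top, 74 mm high in all. A nickel fitting (diameter 13 mm, 12 mm long) sticks out of its +x and -x faces 23 mm above its underside; grip it across the two bare faces, along y (44 mm). Point: on its axis half-way up, 37 mm above its underside; z up.
- valve_c (a point): directional valve (loose, 250 g): low oblong aluminium block with black end caps, 74 mm long (x), 40 mm wide (y), 34 mm high, flat top, a nickel fitting (diameter 13 mm, 12 mm long) on each end face, 98 mm long with them. Grip it across its 40 mm width. Point: its centre, 17 mm above its underside; x along its length, z up.
- coil_c (a point): solenoid coil (loose, 100 g): small black upright block 32 x 32 mm and 38 mm high with a steel nut (diameter 16 mm, 6 mm high) on top and a grey plug socket (sticks out 12 mm, 20 mm wide) on its +x face. Grip it across y (32 mm). Point: centre of the 32 x 32 x 38 mm block, 19 mm above its underside; z up.
- gauge_c (a point): pressure gauge (loose, 220 g): round steel drum lying dial up, diameter 54 mm from 10 to 44 mm above its underside, on a narrower round foot (diameter 40 mm), white dial with a black needle. Point: on its axis half-way up, 22 mm above its underside; z up.
- plate_a: empty dark steel mounting plate, 100 x 60 x 4 mm, fixed flat on the white board. Origin: centre of its underside (its top is 4 mm higher); x along its 100 mm length (roughly away from the robot), y along its 60 mm width, z up. One of the two end plates of the row.
- plate_b: empty dark steel mounting plate, 100 x 60 x 4 mm, fixed flat on the white board. Origin: centre of its underside (its top is 4 mm higher); x along its 100 mm length (roughly away from the robot), y along its 60 mm width, z up. The middle plate of the row.
- plate_c: empty dark steel mounting plate, 100 x 60 x 4 mm, fixed flat on the white board. Origin: centre of its underside (its top is 4 mm higher); x along its 100 mm length (roughly away from the robot), y along its 60 mm width, z up. The other end plate of the row.
- manifold: supply manifold, fixed on the board at one end of the row of plates (either end): flat aluminium bar 110 x 40 x 28 mm with eight upright nickel fittings (16 mm high) in two rows on top. Origin: centre of its underside; x along its length.
- actuator: cylinder, fixed on the board at the other end of the row: aluminium barrel (diameter 36 mm) between two black square end blocks (44 x 44 mm), about 86 mm long, with a steel piston rod that sticks out 34 mm towards -x; 56 mm high. Origin: centre of its underside; x along its axis.
Things that resemble listed ones, but are neither listed nor needed, are in the scene too. What is shaped like the part that bears coil_c but blue or red is not meant. What is shaped like the part that bears regulator_c but yellow is not meant.

How it is judged (in metres and radians):
At the end, for the whole second after the job is handed in: Regulator seated on the end plate by the manifold, gauge on that by the cylinder, valve on the middle plate, each within 14 mm of the plate's centre; valve along its plate within 0.2 rad; coil on the valve within 10 mm of its centre; all four upright within 0.1 rad, released, at rest (((horizontal distance between manifold and plate_a below 0.2 m and horizontal distance between regulator_c and plate_a below 0.014 m and z of regulator_c in the frame of plate_a between 0.037 and 0.045 m and horizontal distance between gauge_c and plate_c below 0.014 m and z of gauge_c in the frame of plate_c between 0.022 and 0.03 m) or (horizontal distance between manifold and plate_c below 0.2 m and horizontal distance between regulator_c and plate_c below 0.014 m and z of regulator_c in the frame of plate_c between 0.037 and 0.045 m and horizontal distance between gauge_c and plate_a below 0.014 m and z of gauge_c in the frame of plate_a between 0.022 and 0.03 m)) and horizontal distance between valve_c and plate_b below 0.014 m and z of valve_c in the frame of plate_b between 0.017 and 0.025 m and angle between the x axis of valve_c and the x axis of plate_b, either way round below 0.2 rad and horizontal distance between coil_c and valve_c below 0.01 m and z of coil_c in the frame of valve_c between 0.032 and 0.04 m and angle between each of regulator_c, valve_c, coil_c, gauge_c's own z axis and vertical below 0.1 rad and linear speed of each of regulator, valve, coil, gauge below 0.02 m/s); the robot touches nothing.
It fails at once if a part is tipped over (angle between any of regulator_c, valve_c, coil_c, gauge_c's own z axis and vertical above 0.7 rad).
It also fails if it takes over 99 s, if anything falls off the work surface, if the arm or the gripper's body presses on something with over 40 N, if the wrist force passes 120 N, or if a joint passes its speed limit or range.

## Working session

There is one attempt and no reset: what is moved stays moved. The work goes in short steps, Python scripts to look and compute and a tool call to move; the robot and the scene stay as the last step left them, time stands still between calls to the robot, and variables do not carry over. Pictures are saved under pics/ and viewed, about 12 in all and at most 16, crops included, and the job is handed in when it is done.

Besides the shell and the picture viewer there is one more tool, called after ">>>" as a command line: name --argument value ..., lists and objects as JSON in quotes. move_arm: Moves the arm, as the interface text tells. Its arguments: {"type":"object","properties":{"increments":{"type":"array"},"newtons":{"type":"number"}},"required":["increments"]}

```bash
mkdir -p pics; cat > h.py <<'E'
import numpy as np, cv2
from cell import robot
def cam(name,save=None):
    im=robot.get_image(name); 
    if save: cv2.imwrite('pics/'+save+'.png',im['pixels'])
    return im
def ray(im,u,v,z):
    f=192/np.tan(np.radians(im['fovy'])/2); R=np.array(im['R']); t=np.array(im['t'])
    c=-R.T@t; d=R.T@np.array([(u-im['cx'])/f,(v-im['cy'])/f,1])
    return (c+d*(z-c[2])/d[2])
def proj(im,X):
    f=192/np.tan(np.radians(im['fovy'])/2); p=np.array(im['R'])@np.array(X)+np.array(im['t'])
    return f*p[0]/p[2]+im['cx'],f*p[1]/p[2]+im['cy']
E
python3 - <<'E'
from h import *
for n in ('top','scene'):
    im=cam(n,n+'0'); print(n,im['fovy'],-np.array(im['R']).T@np.array(im['t']),np.array(im['R']).round(2).tolist())
    import pickle; pickle.dump(im,open(n+'0.pkl','wb'))
t=cv2.imread('pics/top0.png');cv2.imwrite('pics/top0b.png',cv2.resize(t,(800,600),interpolation=cv2.INTER_CUBIC))
s=cv2.imread('pics/scene0.png');cv2.imwrite('pics/scene0b.png',cv2.resize(s,(800,600),interpolation=cv2.INTER_CUBIC))
print(robot.get_state())
E
```

```text
top 54.24788490716474 [0.41536351 0.02312214 1.05105276] [[0.02, -1.0, -0.02], [-1.0, -0.02, -0.08], [0.08, 0.02, -1.0]]
scene 51.191867403649624 [0.84886566 0.44559751 0.98093583] [[-0.75, 0.66, 0.0], [0.56, 0.64, -0.52], [-0.35, -0.39, -0.85]]
{'clock': 0.1, 'joint_positions': array([ 6.47506147e+01,  1.51648703e+01,  9.19759878e+01, -7.90456817e-04,
        7.29771965e+01, -2.11254779e+00]), 'dq': array([-0.0246339 ,  0.0083297 , -0.15518579,  0.08146892,  0.04622628,
       -0.05843487]), 'tau': array([ 1.76732679e-03, -5.16702533e+01, -3.68592095e+01,  3.90362209e-05,
        6.28344569e-03, -5.62116700e-07]), 'tool_pos': array([0.26493632, 0.62012477, 0.24406205]), 'eef_rot': array([[-9.19570625e-01,  3.92923802e-01, -8.66967821e-04],
       [ 3.92924753e-01,  9.19568727e-01, -1.86921165e-03],
       [ 6.27787475e-05, -2.05952524e-03, -9.99997877e-01]]), 'force': array([0.83260869, 0.23805599, 0.34860255]), 'torque': array([-0.02219559, -0.0102705 , -0.00945358]), 'finger_gap': 0.08533887017331682}
```

View pics/top0b.png

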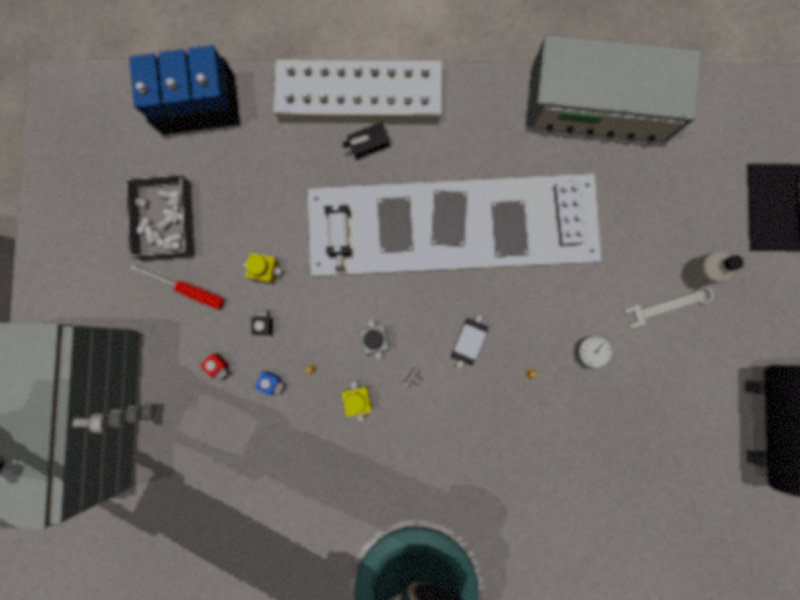

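View pics/scene0b.png

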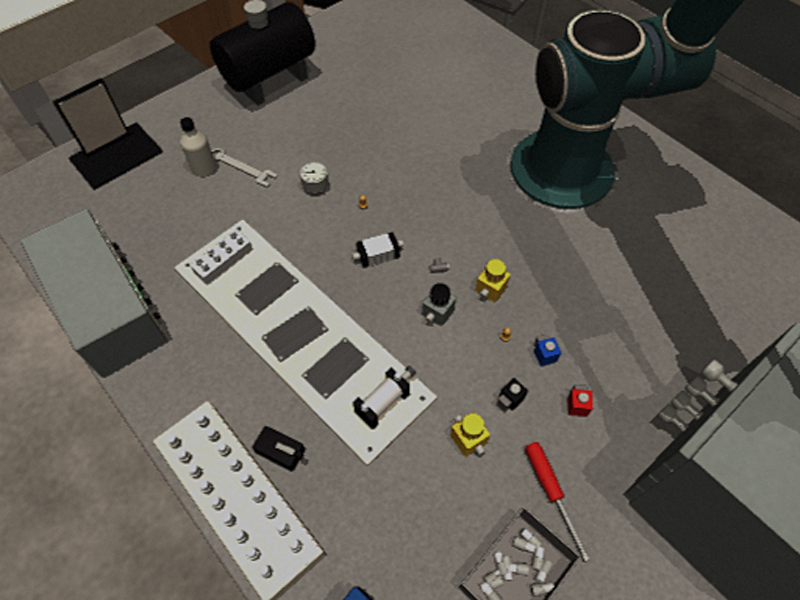

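The top view puts the manifold at the right end of the board (570,212) and the cylinder at the left (338,232). Plates are at (395,223), (450,217) and (510,228).

Candidates in the top view:
- **Coil:** black (261,325), red (215,366), blue (268,383). Black fits. The black box at (368,140) is larger, with a label.
- **Regulator:** grey with a black knob (374,340), yellow (261,267) and (356,402). Grey fits.
- **Valve and gauge:** valve (469,341), gauge (595,352).

Next I'll measure them and confirm in a crop.

```bash
python3 - <<'E'
from h import *
import pickle
T=pickle.load(open('top0.pkl','rb'));S=pickle.load(open('scene0.pkl','rb'))
c=T['pixels'][185:275,120:420]; s=S['pixels'][95:290,190:390]
a=cv2.resize(c,(790,237),interpolation=cv2.INTER_CUBIC);b=cv2.resize(s,(360,351),interpolation=cv2.INTER_CUBIC)
b=np.hstack([b,np.zeros((351,430,3),np.uint8)]);cv2.imwrite('pics/crop1.png',np.vstack([a,b]))
def comps(im,mask,box,nm,amin=25):
    x0,y0,x1,y1=box; m=np.zeros(mask.shape,np.uint8); m[y0:y1,x0:x1]=mask[y0:y1,x0:x1]*255
    for k in cv2.findContours(m,cv2.RETR_EXTERNAL,cv2.CHAIN_APPROX_NONE)[0]:
        if cv2.contourArea(k)<amin: continue
        r=cv2.minAreaRect(k); print(nm,np.round(r[0],1),np.round(r[1],1),round(r[2],1),int(cv2.contourArea(k)))
g=T['pixels'].max(2).astype(int); gs=S['pixels'].max(2).astype(int)
print('bg',g[250,250],'plate',g[143,253],'board',g[125,225])
comps(T,g<105,(235,118,345,168),'plateT',200)
comps(S,gs<100,(145,160,240,260),'plateS',200)
comps(T,g<70,(150,190,185,220),'coilT')
comps(T,g<75,(225,200,255,235),'knobT')
comps(T,g>170,(360,205,400,240),'gaugeT')
comps(T,g<85,(280,195,320,240),'valvecapsT',10)
comps(T,g>150,(280,195,320,240),'valveT',10)
comps(T,g>150,(195,110,390,180),'boardT',500)
E
```

```text
bg 122 plate 89 board 175
plateT [325.8 146.1] [33.2 19.8] 85.6 575
plateT [252.6 143.5] [33.1 18.8] 86.4 553
plateT [287.5 139.5] [33. 19.] 90.0 558
plateS [214.1 235. ] [21.6 37.6] 47.5 734
plateS [188.3 213.2] [20. 38.] 56.3 668
plateS [170.4 183.9] [18.7 36.7] 51.3 600
coilT [167.5 207. ] [13. 14.] 0.0 70
knobT [238.5 217. ] [10. 11.] 90.0 89
valvecapsT [295.3 229.1] [14.7  3.7] 21.8 36
valvecapsT [304.7 207.1] [14.7  3.5] 23.2 33
valveT [300.5 218.4] [13.9 17.5] 21.8 215
boardT [289.8 143.5] [ 55.6 185. ] 87.1 9480
```

View pics/crop1.png

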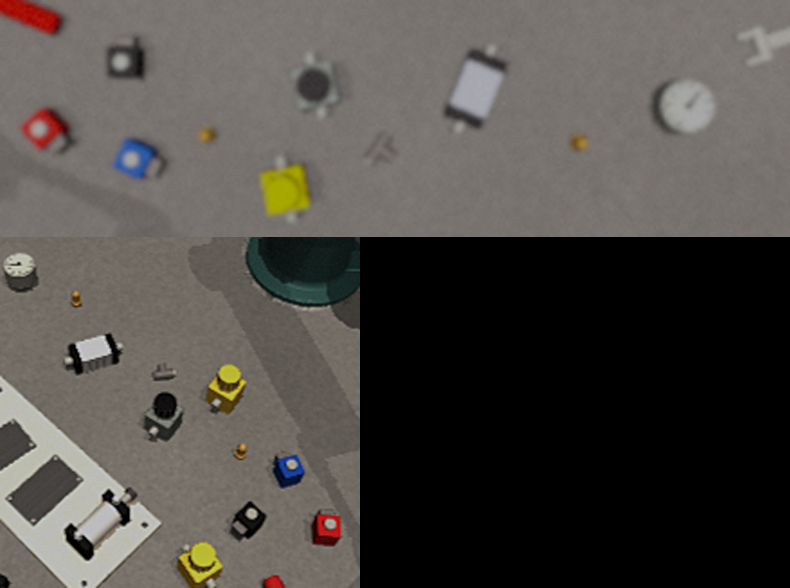

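The crop shows the black coil at (125,60), with its socket pointing up-image, the grey regulator with the black knob at (314,84), the valve at (477,88) and the gauge at (687,106). They match their descriptions. Now world coordinates.

```bash
python3 - <<'E'
from h import *
import pickle
T=pickle.load(open('top0.pkl','rb'));S=pickle.load(open('scene0.pkl','rb'))
for p,q in (((325.8,146.1),(170.4,183.9)),((287.5,139.5),(188.3,213.2)),((252.6,143.5),(214.1,235.))):
    for z in (0,.006,.012,.02): print(z,ray(T,*p,z)[:2].round(4),ray(S,*q,z)[:2].round(4))
def C(u,v): return 120+u*300/790-.5+.2,185+v*90/237-.3
print('coil nut',ray(T,*C(121.5,62),.044).round(4), 'sock dir',ray(T,*C(135,43),.02)-ray(T,*C(125,62),.02))
print('reg',ray(T,*C(314,84),.074).round(4),'fit',(ray(T,*C(311,58),.023)-ray(T,*C(322,112),.023)).round(4))
print('valve',ray(T,300.5,218.4,.034).round(4),(ray(T,304.7,207.1,.034)-ray(T,295.3,229.1,.034)).round(4))
print('gauge',ray(T,*C(688,106),.044).round(4))
for a,b in (((309.5,110.5),(328,172.5)),): print(ray(T,356,118,.028),ray(T,372,150,.028))
w=cam('wrist'); s=robot.get_state(); R=s['eef_rot']; print('wrist cam in tool',R.T@((-np.array(w['R']).T@np.array(w['t']))-s['tool_pos']), (np.array(w['R'])@R).round(2).tolist(), w['fovy'])
E
```

```text
0 [ 0.6342 -0.161 ] [ 0.632  -0.1624]
0.006 [ 0.6329 -0.16  ] [ 0.6334 -0.1587]
0.012 [ 0.6317 -0.1589] [ 0.6347 -0.155 ]
0.02 [ 0.63   -0.1575] [ 0.6365 -0.15  ]
0 [ 0.6516 -0.0526] [ 0.6496 -0.0525]
0.006 [ 0.6503 -0.0522] [ 0.6508 -0.0494]
0.012 [ 0.6489 -0.0517] [ 0.652  -0.0464]
0.02 [ 0.6471 -0.0512] [ 0.6536 -0.0423]
0 [0.6387 0.0464] [0.6367 0.0454]
0.006 [0.6374 0.0462] [0.638  0.0478]
0.012 [0.6361 0.0461] [0.6393 0.0503]
0.02 [0.6344 0.0459] [0.641  0.0535]
coil nut [0.4488 0.2763 0.044 ] sock dir [ 0.02013835 -0.00981513  0.        ]
reg [0.4295 0.0767 0.074 ] fit [0.0558 0.0126 0.    ]
valve [ 0.4282 -0.0875  0.034 ] [ 0.0597 -0.0248  0.    ]
gauge [ 0.4147 -0.2999  0.044 ]
[ 0.70838281 -0.23919755  0.028     ] [ 0.61930891 -0.28253233  0.028     ]
wrist cam in tool [ 0.08351732  0.00051465 -0.12886062] [[-0.0, 1.0, 0.0], [-0.95, -0.0, -0.32], [-0.32, -0.0, 0.95]] 58.92435702007209
```

```bash
cat >> h.py <<'E'
def go(x,y,z,yaw=None):
    s=robot.get_state();R=s['eef_rot'];d=R.T@(np.array([x,y,z])-s['tool_pos'])*100
    cur=np.degrees(np.arctan2(R[1,0],R[0,0]));r=0 if yaw is None else (cur-yaw+90)%180-90
    print('cm in tool',d.round(2),'roll',round(r,1),'tcp',s['tool_pos'].round(4),'yaw',round(cur,1),'j6',s['joint_positions'][5].round(1),'t',s['clock'],'F',s['force'].round(1),'gap',s['finger_gap'].round(4))
E
python3 - <<'E'
from h import *
cam('wrist','w0'); go(.428,-.0875,.19,157.4)
E
```

```text
Traceback (most recent call last):
  File "h.py", line 17, in go
    print('cm in tool',d.round(2),'roll',round(r,1),'tcp',s['tool_pos'].round(4),'yaw',round(cur,1),'j6',s['joint_positions'][5].round(1),'t',s['clock'],'F',s['force'].round(1),'gap',s['finger_gap'].round(4))
                                                                                                                                                                                       ^^^^^^^^^^^^^^^^^^^^^
AttributeError: 'float' object has no attribute 'round'
```

View pics/w0.png

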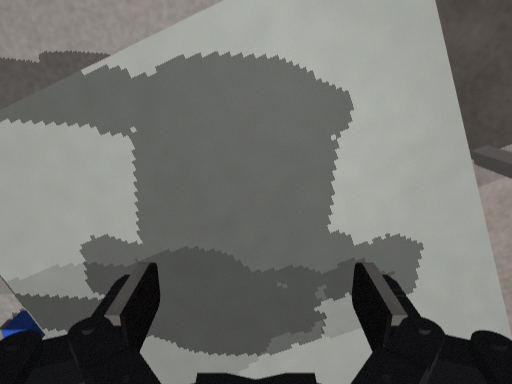

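The wrist view shows the tool just above the grey cabinet's top, so I lift before travelling.

>>> move_arm --increments '[{"tz": -4}, {"tz": -4}, {"tx": -1, "ty": -1.5, "tz": -1}, {"tx": -2.9, "ty": -3.9}, {"tx": -2.9, "ty": -3.9}, {"tx": -2.9, "ty": -3.9}, {"tx": -2.9, "ty": -3.9}, {"tx": -2.9, "ty": -3.9}, {"tx": -2.9, "ty": -3.9}, {"tx": -2.9, "ty": -3.9}]'

```text
invalid input at $.increments[0]: expected keys tx, ty, tz, roll, hand
```

>>> move_arm --increments '[{"tx": -2.9, "ty": -3.9}, {"tx": -2.9, "ty": -3.9}, {"tx": -2.9, "ty": -3.9}, {"tx": -2.9, "ty": -3.9}, {"tx": -2.9, "ty": -3.9}, {"tx": -2.9, "ty": -3.9}]'

```text
invalid input at $.increments[0]: expected keys tx, ty, tz, roll, hand
```

```bash
sed -i "s/s\['finger_gap'\].round(4)/round(s['finger_gap'],4)/" h.py; python3 -c "
from h import *
go(.428,-.0875,.17,157.4)"
```

```text
cm in tool [-42.8  -58.67   7.53] roll -0.5 tcp [0.2651 0.6203 0.2444] yaw 156.9 j6 -2.1 t 0.2 F [ 0.6  0.4 -0.6] gap 0.0854
```

>>> move_arm --increments '[{"tx": 0, "ty": 0, "tz": -4, "roll": 0, "hand": 8.5}, {"tx": 0, "ty": 0, "tz": -4, "roll": 0, "hand": 8.5}, {"tx": -1, "ty": -1.5, "tz": -1, "roll": 0, "hand": 8.5}, {"tx": -2.9, "ty": -3.9, "tz": 0, "roll": 0, "hand": 8.5}, {"tx": -2.9, "ty": -3.9, "tz": 0, "roll": 0, "hand": 8.5}, {"tx": -2.9, "ty": -3.9, "tz": 0, "roll": 0, "hand": 8.5}, {"tx": -2.9, "ty": -3.9, "tz": 0, "roll": 0, "hand": 8.5}, {"tx": -2.9, "ty": -3.9, "tz": 0, "roll": 0, "hand": 8.5}, {"tx": -2.9, "ty": -3.9, "tz": 0, "roll": 0, "hand": 8.5}, {"tx": -2.9, "ty": -3.9, "tz": 0, "roll": 0, "hand": 8.5}]'

```text
clock: 1.2
tool_pos: [0.3479, 0.2656, 0.3347]
eef_rot: [[-0.924, 0.383, -0.001], [0.383, 0.924, -0.006], [-0.001, -0.006, -1.0]]
force: [1.2, -0.3, -0.4]
finger_gap: 0.0848
```

>>> move_arm --increments '[{"tx": -2.9, "ty": -3.9, "tz": 0, "roll": 0, "hand": 8.5}, {"tx": -2.9, "ty": -3.9, "tz": 0, "roll": 0, "hand": 8.5}, {"tx": -2.9, "ty": -3.9, "tz": 0, "roll": 0, "hand": 8.5}, {"tx": -2.9, "ty": -3.9, "tz": 0, "roll": 0, "hand": 8.5}, {"tx": -2.9, "ty": -3.9, "tz": 0, "roll": 0, "hand": 8.5}, {"tx": -2.9, "ty": -3.9, "tz": 0, "roll": 0, "hand": 8.5}]'

```text
clock: 1.8
tool_pos: [0.4177, -0.0262, 0.337]
eef_rot: [[-0.925, 0.381, 0.005], [0.381, 0.925, -0.005], [-0.006, -0.003, -1.0]]
force: [0.6, -0.3, 0.2]
finger_gap: 0.0847
```

```bash
python3 -c "
from h import *
go(.428,-.0875,.17,157.4)"
```

```text
cm in tool [-3.18 -5.23 16.74] roll 0.2 tcp [ 0.4177 -0.0262  0.337 ] yaw 157.6 j6 -74.4 t 1.8 F [ 0.6 -0.3  0.2] gap 0.0847
```

>>> move_arm --increments '[{"tx": -0.8, "ty": -1.3, "tz": 4, "roll": 0, "hand": 8.5}, {"tx": -0.8, "ty": -1.3, "tz": 4, "roll": 0, "hand": 8.5}, {"tx": -0.8, "ty": -1.3, "tz": 4, "roll": 0, "hand": 8.5}, {"tx": -0.8, "ty": -1.3, "tz": 4, "roll": 0, "hand": 8.5}, {"tx": 0, "ty": 0, "tz": 0, "roll": 0, "hand": 8.5}]'

```text
clock: 2.3
tool_pos: [0.4308, -0.0972, 0.1759]
eef_rot: [[-0.92, 0.391, 0.014], [0.391, 0.92, -0.008], [-0.016, -0.002, -1.0]]
force: [-1.7, -0.1, -0.1]
finger_gap: 0.0853
```

```bash
cat >> h.py <<'E'
def look(save):
    im=cam('wrist',save); import pickle; pickle.dump(im,open(save+'.pkl','wb')); return im
E
python3 -c "
from h import *
look('w1')
go(.428,-.0875,.02,157.4)"
```

```text
cm in tool [ 1.1   0.71 15.85] roll -0.4 tcp [ 0.4325 -0.097   0.1787] yaw 157.0 j6 -82.6 t 2.35 F [ 0.1  0.1 -0.5] gap 0.0852
```

View pics/w1.png

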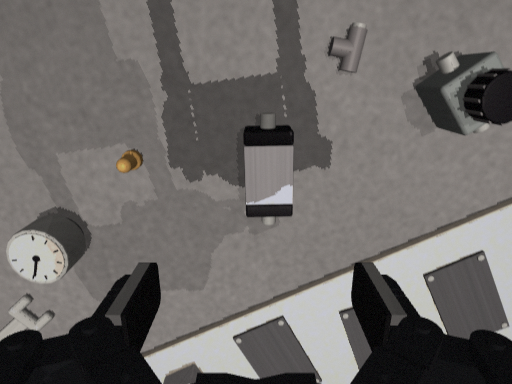

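The wrist view shows the valve straight on: top face columns 244–293, lower end at row 217, with the upper end's side visible. The regulator, gauge and plates are also in view.

```bash
python3 - <<'E'
from h import *
import pickle
im=pickle.load(open('w1.pkl','rb')); X=np.array(robot.get_state()['eef_rot'])[:,0]
a=ray(im,268.9,217,.034); b=ray(im,268.9,126,.034); print('low end',a,'hi end',b,np.linalg.norm(a-b),'centre',a+.037*X)
print('width',np.linalg.norm(ray(im,243.5,180,.034)-ray(im,293.5,180,.034)))
e1=ray(im,244,210,.034)-ray(im,244.5,150,.034); print('axis yaw',np.degrees(np.arctan2(-e1[1],-e1[0])))
c=(a+.037*X); go(c[0],c[1],.02)
print('gauge',ray(im,37,255,.044)); print('knob',ray(im,492,96,.074))
E
```

```text
low end [ 0.46385169 -0.09846042  0.034     ] hi end [ 0.39200658 -0.06901419  0.034     ] 0.07764534277364178 centre [ 0.42980655 -0.0839894   0.03328023]
width 0.041443647781645075
axis yaw 155.84909575694277
cm in tool [ 1.07  1.11 15.85] roll 0 tcp [ 0.4325 -0.097   0.1787] yaw 157.0 j6 -82.6 t 2.35 F [ 0.1  0.1 -0.5] gap 0.0852
gauge [ 0.41429805 -0.29582771  0.044     ]
knob [0.4249169  0.07227308 0.074     ]
```

>>> move_arm --increments '[{"tx": 0.55, "ty": 0.55, "tz": 1, "roll": 0, "hand": 8.5}, {"tx": 0.5, "ty": 0.5, "tz": 3, "roll": 0, "hand": 7.5}, {"tx": 0, "ty": 0, "tz": 3.5, "roll": 0, "hand": 6.5}, {"tx": 0, "ty": 0, "tz": 3, "roll": 0, "hand": 6.5}, {"tx": 0, "ty": 0, "tz": 2, "roll": 0, "hand": 6.5}, {"tx": 0, "ty": 0, "tz": 0, "roll": 0, "hand": 6.5}, {"tx": 0, "ty": 0, "tz": 0, "roll": 0, "hand": 6.5}]'

```text
clock: 3.05
tool_pos: [0.4418, -0.0798, 0.0638]
eef_rot: [[-0.921, 0.387, 0.044], [0.387, 0.922, -0.012], [-0.045, 0.006, -0.999]]
force: [0.3, 0.3, 0.3]
finger_gap: 0.065
```

```bash
python3 -c "
from h import *
go(.4297,-.085,.021,156.6);print(robot.get_state()['eef_rot'].round(4))"
```

```text
cm in tool [ 1.11 -0.98  4.23] roll 0.6 tcp [ 0.4418 -0.0798  0.0638] yaw 157.2 j6 -80.5 t 3.05 F [0.3 0.3 0.3] gap 0.065
[[-0.9211  0.3868  0.0442]
 [ 0.3866  0.9222 -0.0121]
 [-0.0455  0.006  -0.9989]]
```

>>> move_arm --increments '[{"tx": 1.1, "ty": -1.0, "tz": 0, "roll": 0.6, "hand": 6.5}, {"tx": 0, "ty": 0, "tz": 0, "roll": 0, "hand": 6.5}, {"tx": 0, "ty": 0, "tz": 2, "roll": 0, "hand": 6.5}, {"tx": 0, "ty": 0, "tz": 1.5, "roll": 0, "hand": 6.5}, {"tx": 0, "ty": 0, "tz": 0, "roll": 0, "hand": 6.5}]'

```text
clock: 3.55
tool_pos: [0.4347, -0.0867, 0.0362]
eef_rot: [[-0.916, 0.397, 0.06], [0.397, 0.918, -0.016], [-0.062, 0.009, -0.998]]
force: [0.8, 0.8, -0.2]
finger_gap: 0.0649
```

```bash
python3 -c "
from h import *
go(.4297,-.085,.021,156.6);print(robot.get_state()['eef_rot'].round(4))"
```

```text
cm in tool [ 0.61 -0.06  1.48] roll -0.0 tcp [ 0.4347 -0.0867  0.0362] yaw 156.6 j6 -81.1 t 3.55 F [ 0.8  0.8 -0.2] gap 0.0649
[[-0.9158  0.397   0.0604]
 [ 0.3968  0.9178 -0.016 ]
 [-0.0618  0.0093 -0.998 ]]
```

>>> move_arm --increments '[{"tx": 0.6, "ty": 0, "tz": 0.8, "roll": 0, "hand": 6.5}, {"tx": 0, "ty": 0, "tz": 0.7, "roll": 0, "hand": 6.5}, {"tx": 0, "ty": 0, "tz": 0, "roll": 0, "hand": 6.5}]'

```text
clock: 3.85
tool_pos: [0.4314, -0.0851, 0.0225]
eef_rot: [[-0.915, 0.398, 0.065], [0.398, 0.917, -0.017], [-0.066, 0.01, -0.998]]
force: [0.2, -0.4, 0.2]
finger_gap: 0.0653
```

```bash
python3 -c "
from h import *
go(.4297,-.085,.021,156.6);print(robot.get_state()['eef_rot'].round(4))"
```

```text
cm in tool [ 0.17 -0.06  0.14] roll -0.1 tcp [ 0.4314 -0.0851  0.0225] yaw 156.5 j6 -80.9 t 3.85 F [ 0.2 -0.4  0.2] gap 0.0653
[[-0.9152  0.3978  0.0649]
 [ 0.3975  0.9174 -0.0171]
 [-0.0663  0.0101 -0.9977]]
```

Close enough to grip, then a short lift.

>>> move_arm --increments '[{"tx": 0, "ty": 0, "tz": 0, "roll": 0, "hand": 3}, {"tx": 0, "ty": 0, "tz": 0, "roll": 0, "hand": 3}, {"tx": 0, "ty": 0, "tz": 0, "roll": 0, "hand": 3}, {"tx": 0, "ty": 0, "tz": 0, "roll": 0, "hand": 3}, {"tx": 0, "ty": 0, "tz": 0, "roll": 0, "hand": 3}]' --newtons 50

```text
clock: 4.35
tool_pos: [0.4317, -0.0852, 0.0232]
eef_rot: [[-0.915, 0.398, 0.065], [0.397, 0.918, -0.017], [-0.067, 0.01, -0.998]]
force: [0.9, -0.3, 0.2]
finger_gap: 0.0392
```

>>> move_arm --increments '[{"tx": 0, "ty": 0, "tz": -1.5, "roll": 0, "hand": 3}, {"tx": 0, "ty": 0, "tz": -2, "roll": 0, "hand": 3}, {"tx": 0, "ty": 0, "tz": -2, "roll": 0, "hand": 3}, {"tx": 0, "ty": 0, "tz": -2, "roll": 0, "hand": 3}]'

```text
clock: 4.75
tool_pos: [0.4215, -0.0825, 0.0951]
eef_rot: [[-0.916, 0.398, 0.053], [0.398, 0.917, -0.014], [-0.054, 0.008, -0.998]]
force: [0.6, -1.0, -2.9]
finger_gap: 0.0389
```

```bash
python3 -c "
from h import *
go(.6505,-.052,.12,180-0);print(robot.get_state()['eef_rot'].round(4))"
```

```text
cm in tool [-19.9   11.93  -1.31] roll -23.5 tcp [ 0.4215 -0.0825  0.0951] yaw 156.5 j6 -80.9 t 4.75 F [ 0.6 -1.  -2.9] gap 0.0389
[[-0.9159  0.3978  0.053 ]
 [ 0.3976  0.9174 -0.0141]
 [-0.0542  0.0082 -0.9985]]
```

>>> move_arm --increments '[{"tx": -1.5, "ty": 0.9, "tz": -2, "roll": 0, "hand": 3}, {"tx": -3, "ty": 1.8, "tz": -1, "roll": 0, "hand": 3}, {"tx": -3, "ty": 1.8, "tz": 0, "roll": 0, "hand": 3}, {"tx": -3, "ty": 1.8, "tz": 0, "roll": 0, "hand": 3}, {"tx": -3, "ty": 1.8, "tz": 0, "roll": 0, "hand": 3}, {"tx": -3, "ty": 1.8, "tz": 0, "roll": 0, "hand": 3}, {"tx": -2, "ty": 1.2, "tz": 0, "roll": -4, "hand": 3}, {"tx": 0, "ty": 0, "tz": 0, "roll": -7, "hand": 3}, {"tx": 0, "ty": 0, "tz": 0, "roll": -7, "hand": 3}, {"tx": 0, "ty": 0, "tz": 0, "roll": -5, "hand": 3}]'

```text
clock: 5.75
tool_pos: [0.6389, -0.0514, 0.1332]
eef_rot: [[-0.999, -0.006, 0.048], [-0.007, 1.0, -0.013], [-0.047, -0.014, -0.999]]
force: [-0.2, -0.8, -2.0]
finger_gap: 0.039
```

```bash
python3 - <<'E'
from h import *
import pickle
T=pickle.load(open('top0.pkl','rb'))
g=T['pixels'].max(2);m=np.zeros(g.shape,np.uint8);m[118:168,235:345]=(g[118:168,235:345]<115)*255
m=cv2.morphologyEx(m,cv2.MORPH_OPEN,np.ones((5,5)))
for k in cv2.findContours(m,0,1)[0]:
    mm=np.zeros_like(m);cv2.drawContours(mm,[k],-1,255,-1);M=cv2.moments(mm,True);u,v=M['m10']/M['m00'],M['m01']/M['m00']
    a=.5*np.arctan2(2*M['mu11'],M['mu20']-M['mu02']);d=ray(T,u-20*np.cos(a),v-20*np.sin(a),.007)-ray(T,u+20*np.cos(a),v+20*np.sin(a),.007)
    print(u,v,ray(T,u,v,.007).round(4),np.degrees(np.arctan2(d[1],d[0])))
go(.6505,-.052,.12,180);print(robot.get_state()['eef_rot'].round(4))
look('w2')
E
```

```text
325.76576576576576 145.86936936936937 [ 0.6334 -0.1597  0.007 ] 4.722653301237102
252.4763406940063 143.41955835962145 [0.6374 0.0466 0.007 ] 3.7299027279049017
286.98463901689706 139.25806451612902 [ 0.6507 -0.0506  0.007 ] 177.81889117116353
cm in tool [-1.09 -0.05  1.38] roll 0.4 tcp [ 0.6389 -0.0514  0.1332] yaw -179.6 j6 -96.7 t 5.75 F [-0.2 -0.8 -2. ] gap 0.039
[[-0.9989 -0.0064  0.0475]
 [-0.007   0.9999 -0.0133]
 [-0.0474 -0.0136 -0.9988]]
```

View pics/w2.png

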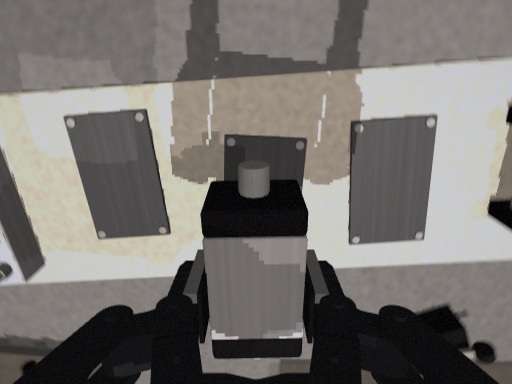

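The wrist view shows the valve held level over the row. Plate corners: left (65,117),(147,110),(170,233),(98,239), right (351,121),(437,115),(424,240),(349,244), and the middle's near edge (226,135)-(307,138).

```bash
python3 - <<'E'
from h import *
import pickle
im=pickle.load(open('w2.pkl','rb'))
for z in (.004,.007,.012):
  for n,P in (('L',[(65,117),(147,110),(170,233),(98,239)]),('R',[(351,121),(437,115),(424,240),(349,244)])):
    p=np.array([ray(im,*q,z)[:2] for q in P]); d=p[[3,2]].mean(0)-p[[0,1]].mean(0); print(n,z,p.mean(0).round(4),np.degrees(np.arctan2(d[1],d[0])),np.linalg.norm(d),np.linalg.norm(p[0]-p[1]))
  a,b=ray(im,226,135,z)[:2],ray(im,307,138,z)[:2]; w=b-a; n=np.array([-w[1],w[0]]);n/=np.linalg.norm(n)
  print('M',np.linalg.norm(w),n,np.degrees(np.arctan2(*n[::-1])),(a+b)/2+.05*n*np.sign(n[0]))
E
```

```text
L 0.004 [ 0.6373 -0.1596] 4.433898285150926 0.10229074961915409 0.06198495368045538
R 0.004 [0.6394 0.0533] 5.413473413846194 0.10369699975981002 0.06222920254516707
M 0.06095611500534804 [-0.99960554  0.02808487] 178.39064388276006 [ 0.65225825 -0.0460469 ]
L 0.007 [ 0.6363 -0.1583] 4.43389828515093 0.10108342319155456 0.06125335211364143
R 0.007 [0.6383 0.0521] 5.4134734138462 0.10247307551701268 0.06149471813596147
M 0.060236656707860214 [-0.99960554  0.02808487] 178.39064388276003 [ 0.65163731 -0.0461056 ]
L 0.012 [ 0.6345 -0.1562] 4.4338982851509146 0.09907121247888886 0.06003401616895154
R 0.012 [0.6366 0.0501] 5.413473413846197 0.10043320177901705 0.06027057745395214
M 0.059037559545380494 [-0.99960554  0.02808487] 178.39064388276 [ 0.65060242 -0.04620344]
```

>>> move_arm --increments '[{"tx": -0.9, "ty": 0.2, "tz": 0.5, "roll": 1.5, "hand": 3}, {"tx": 0, "ty": 0, "tz": 2, "roll": 0.5, "hand": 3}, {"tx": 0, "ty": 0, "tz": 2, "roll": 0, "hand": 3}, {"tx": 0, "ty": 0, "tz": 2, "roll": 0, "hand": 3}, {"tx": 0, "ty": 0, "tz": 1, "roll": 0, "hand": 3}, {"tx": 0, "ty": 0, "tz": 0, "roll": 0, "hand": 3}]'

```text
clock: 6.4
tool_pos: [0.6532, -0.0495, 0.0533]
eef_rot: [[-0.998, 0.044, 0.046], [0.044, 0.999, -0.013], [-0.047, -0.011, -0.999]]
force: [-0.5, -0.2, -2.3]
finger_gap: 0.0389
```

```bash
python3 -c "
from h import *
go(.652,-.049,.0335,178.4);print(robot.get_state()['eef_rot'].round(4))"
```

```text
cm in tool [0.21 0.07 1.98] roll -0.9 tcp [ 0.6532 -0.0495  0.0533] yaw 177.5 j6 -93.4 t 6.4 F [-0.5 -0.2 -2.3] gap 0.0389
[[-0.9979  0.0444  0.0464]
 [ 0.0439  0.999  -0.0126]
 [-0.0469 -0.0105 -0.9988]]
```

>>> move_arm --increments '[{"tx": 0.2, "ty": 0, "tz": 0.7, "roll": -0.9, "hand": 3}, {"tx": 0, "ty": 0, "tz": 0.7, "roll": 0, "hand": 3}, {"tx": 0, "ty": 0, "tz": 0.3, "roll": 0, "hand": 3}, {"tx": 0, "ty": 0, "tz": 0, "roll": 0, "hand": 3}]'

```text
clock: 6.8
tool_pos: [0.654, -0.0498, 0.0385]
eef_rot: [[-0.998, 0.03, 0.05], [0.029, 0.999, -0.013], [-0.05, -0.011, -0.999]]
force: [-0.0, 0.2, -2.8]
finger_gap: 0.0396
```

```bash
python3 -c "
from h import *
go(.652,-.049,.0335,178.4);print(robot.get_state()['eef_rot'].round(4))"
```

```text
cm in tool [0.23 0.08 0.49] roll -0.1 tcp [ 0.654  -0.0498  0.0385] yaw 178.3 j6 -94.3 t 6.8 F [-0.   0.2 -2.8] gap 0.0396
[[-0.9983  0.0296  0.0501]
 [ 0.0289  0.9995 -0.0129]
 [-0.0504 -0.0114 -0.9987]]
```

>>> move_arm --increments '[{"tx": 0.2, "ty": 0, "tz": 0.3, "roll": 0, "hand": 3}, {"tx": 0, "ty": 0, "tz": 0.2, "roll": 0, "hand": 3}, {"tx": 0, "ty": 0, "tz": 0, "roll": 0, "hand": 3}]'

```text
clock: 7.1
tool_pos: [0.6554, -0.0501, 0.0386]
eef_rot: [[-0.998, 0.03, 0.058], [0.03, 0.999, -0.013], [-0.058, -0.012, -0.998]]
force: [-0.4, -0.4, -3.3]
finger_gap: 0.0392
```

>>> move_arm --increments '[{"tx": 0, "ty": 0, "tz": 0.15, "roll": 0, "hand": 3}, {"tx": 0, "ty": 0, "tz": 0, "roll": 0, "hand": 3}]'

```text
clock: 7.3
tool_pos: [0.6561, -0.0502, 0.0378]
eef_rot: [[-0.998, 0.03, 0.059], [0.03, 0.999, -0.014], [-0.06, -0.012, -0.998]]
force: [0.1, -0.1, -2.1]
finger_gap: 0.0391
```

>>> move_arm --increments '[{"tx": 0.8, "ty": 0.1, "tz": 0.5, "roll": 0, "hand": 3}, {"tx": 0, "ty": 0, "tz": 0, "roll": 0, "hand": 3}]'

```text
clock: 7.5
tool_pos: [0.6572, -0.0504, 0.0388]
eef_rot: [[-0.996, 0.031, 0.079], [0.03, 0.999, -0.016], [-0.079, -0.014, -0.997]]
force: [-0.1, -0.7, -3.2]
finger_gap: 0.0391
```

```bash
python3 -c "
from h import *
go(.652,-.049,.0335,178.4);s=robot.get_state();print(s['eef_rot'].round(4),s['joint_positions'],s['dq'],s['torque'])"
```

```text
cm in tool [0.57 0.13 0.49] roll -0.1 tcp [ 0.6572 -0.0504  0.0388] yaw 178.3 j6 -94.2 t 7.5 F [-0.1 -0.7 -3.2] gap 0.0391
[[-0.9964  0.0311  0.0785]
 [ 0.0299  0.9994 -0.0162]
 [-0.079  -0.0138 -0.9968]] [ -6.33277646  21.93753575 106.78779111  -0.58618136  46.69697696
 -94.197887  ] [-0.19586521 -0.38297963 -2.30156248 -0.16136838 -1.83911468  0.11481895] [0.00323424 0.11116705 0.00711723]
```

>>> move_arm --increments '[{"tx": -0.8, "ty": 0, "tz": -0.5, "roll": 0, "hand": 3}, {"tx": 0, "ty": 0, "tz": 0, "roll": 0, "hand": 3}]'

```text
clock: 7.7
tool_pos: [0.6652, -0.0506, 0.0444]
eef_rot: [[-0.996, 0.031, 0.078], [0.03, 0.999, -0.016], [-0.079, -0.014, -0.997]]
force: [-0.1, 0.1, -2.6]
finger_gap: 0.0393
```

```bash
python3 -c "
from h import *
go(.652,-.049,.0335,178.4);s=robot.get_state();print(s['eef_rot'].round(4),s['joint_positions'],s['dq'],s['torque'])"
```

```text
cm in tool [1.4  0.14 0.98] roll -0.1 tcp [ 0.6652 -0.0506  0.0444] yaw 178.3 j6 -94.1 t 7.7 F [-0.1  0.1 -2.6] gap 0.0393
[[-0.9964  0.0313  0.0785]
 [ 0.0301  0.9994 -0.0162]
 [-0.0789 -0.0138 -0.9968]] [ -6.27449612  22.2575584  105.60345162  -0.58490698  47.56395363
 -94.13531238] [ 0.03212776  0.40116107  2.13103759 -0.17630237  0.8348645  -0.03031255] [-0.04369853  0.02330571  0.01562628]
```

The stall at z≈0.038 looks like contact that the final still row relaxed. I'll move back over the plate centre and lower while watching force with no still row at the end.

>>> move_arm --increments '[{"tx": 0.7, "ty": 0.1, "tz": -0.3, "roll": 0, "hand": 3}, {"tx": 0.5, "ty": 0, "tz": 0, "roll": 0, "hand": 3}, {"tx": 0, "ty": 0, "tz": 0, "roll": 0, "hand": 3}]'

```text
clock: 8.0
tool_pos: [0.6495, -0.0487, 0.0437]
eef_rot: [[-0.997, 0.031, 0.072], [0.03, 0.999, -0.016], [-0.073, -0.013, -0.997]]
force: [-0.1, -0.2, -2.3]
finger_gap: 0.0392
```

```bash
python3 -c "
from h import *
go(.652,-.049,.0385,178.4);s=robot.get_state();print(s['eef_rot'].round(4))
im=look('w3');i=cam('scene');cv2.imwrite('pics/s3.png',np.vstack([cv2.resize(i['pixels'][120:270,130:330],(600,450),interpolation=cv2.INTER_CUBIC)]))"
```

```text
cm in tool [-0.21 -0.02  0.54] roll -0.1 tcp [ 0.6495 -0.0487  0.0437] yaw 178.3 j6 -94.1 t 8.0 F [-0.1 -0.2 -2.3] gap 0.0392
[[-0.9969  0.031   0.0722]
 [ 0.03    0.9994 -0.0155]
 [-0.0727 -0.0133 -0.9973]]
```

View pics/s3.png

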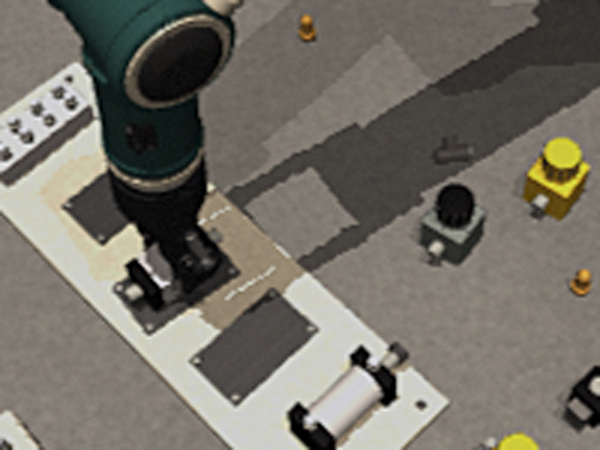

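The view shows the valve held just above the middle plate, aligned with it (around (165,285)). Lowering now.

>>> move_arm --increments '[{"tx": -0.1, "ty": 0, "tz": 0.5, "roll": 0, "hand": 3}]'

```text
clock: 8.2
tool_pos: [0.6524, -0.0489, 0.0397]
eef_rot: [[-0.997, 0.031, 0.075], [0.03, 0.999, -0.016], [-0.076, -0.013, -0.997]]
force: [0.2, -0.3, -2.1]
finger_gap: 0.039
```

>>> move_arm --increments '[{"tx": 0, "ty": 0, "tz": 0.3, "roll": 0, "hand": 3}]'

```text
clock: 8.3
tool_pos: [0.6525, -0.049, 0.0374]
eef_rot: [[-0.997, 0.031, 0.074], [0.03, 0.999, -0.016], [-0.075, -0.013, -0.997]]
force: [-10.3, 0.8, 18.7]
finger_gap: 0.039
```

>>> move_arm --increments '[{"tx": 0, "ty": 0, "tz": 0.3, "roll": 0, "hand": 3}]'

```text
clock: 8.4
tool_pos: [0.6527, -0.049, 0.0372]
eef_rot: [[-0.997, 0.031, 0.073], [0.03, 0.999, -0.015], [-0.073, -0.013, -0.997]]
force: [-17.4, 0.8, 33.0]
finger_gap: 0.0393
```

Contact is confirmed at z=0.0373. Releasing and retreating.

>>> move_arm --increments '[{"tx": 0, "ty": 0, "tz": 0, "roll": 0, "hand": 3}, {"tx": 0, "ty": 0, "tz": 0, "roll": 0, "hand": 5.5}, {"tx": 0, "ty": 0, "tz": 0, "roll": 0, "hand": 6.5}, {"tx": 0, "ty": 0, "tz": -1, "roll": 0, "hand": 6.5}, {"tx": 0, "ty": 0, "tz": -3, "roll": 0, "hand": 6.5}, {"tx": 0, "ty": 0, "tz": -4, "roll": 0, "hand": 6.5}, {"tx": 0, "ty": 0, "tz": -4, "roll": 0, "hand": 8.5}, {"tx": 0, "ty": 0, "tz": -2, "roll": 0, "hand": 8.5}, {"tx": 0, "ty": 0, "tz": 0, "roll": 0, "hand": 8.5}]'

```text
clock: 9.3
tool_pos: [0.6437, -0.047, 0.1843]
eef_rot: [[-0.997, 0.031, 0.075], [0.03, 0.999, -0.016], [-0.076, -0.013, -0.997]]
force: [0.8, -0.2, -0.6]
finger_gap: 0.0851
```

```bash
python3 -c "
from h import *
look('w4');s=robot.get_state();print(s['eef_rot'].round(4))
go(.427,.0745,.2,12.7)"
```

```text
[[-0.9968  0.0311  0.0736]
 [ 0.03    0.9994 -0.0156]
 [-0.0741 -0.0133 -0.9972]]
cm in tool [21.79 11.44 -3.49] roll -14.4 tcp [ 0.6432 -0.047   0.1829] yaw 178.3 j6 -94.2 t 9.35 F [-0.3 -0.2 -0.2] gap 0.0846
```

View pics/w4.png

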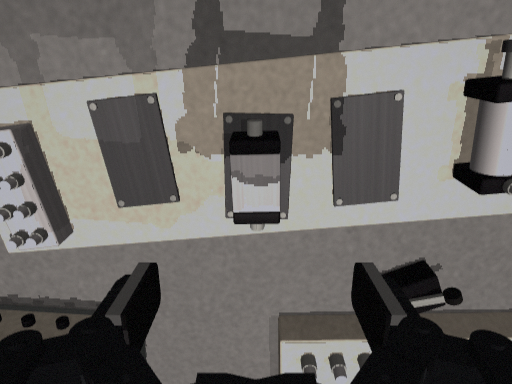

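The valve stands aligned on the middle plate. Plate corners are (224,113),(294,115),(288,219),(225,219), and the valve top's lower edge is about (234–280, 213–223). Measuring the offsets.

```bash
python3 - <<'E'
from h import *
import pickle
im=pickle.load(open('w4.pkl','rb'))
z=.0135
for n,P in (('L',[(87,100),(153,94),(180,201),(119,209)]),('M',[(224,113),(294,115),(288,219),(225,219)]),('R',[(330,97),(405,91),(398,204),(332,207)])):
    p=np.array([ray(im,*q,z)[:2] for q in P]); d=p[[3,2]].mean(0)-p[[0,1]].mean(0); print(n,p.mean(0).round(4),np.degrees(np.arctan2(d[1],d[0])).round(1),np.linalg.norm(d),np.linalg.norm(p[0]-p[1]),np.linalg.norm(p[2]-p[3]))
print('valve low edge',ray(im,257,223,.0475),ray(im,233.5,223,.0475),ray(im,280.5,223,.0475))
print('seam far/near at top', ray(im,257,212,.0475), ray(im,255.5,154,.0475))
E
```

```text
L [ 0.6336 -0.1561] 5.3 0.10046276322723863 0.05666803850997092 0.06017728783809389
M [ 0.651  -0.0471] -3.0 0.1001428298670812 0.05956267666970088 0.06091408085757755
R [0.6382 0.0494] 4.3 0.10219430990456668 0.0614039047108451 0.061804651274605105
valve low edge [ 0.687457   -0.04842401  0.0475    ] [ 0.68697379 -0.0686309   0.0475    ] [ 0.68793915 -0.0282612   0.0475    ]
seam far/near at top [ 0.67696418 -0.04811362  0.0475    ] [ 0.62618441 -0.04779419  0.0475    ]
```

>>> move_arm --increments '[{"tx": 2, "ty": 1, "tz": -1, "roll": -5, "hand": 8.5}, {"tx": 3, "ty": 1.2, "tz": 0, "roll": -5, "hand": 8.5}, {"tx": 4, "ty": 1.0, "tz": 0, "roll": -4, "hand": 8.5}, {"tx": 4, "ty": 1.3, "tz": -0.3, "roll": 0, "hand": 8.5}, {"tx": 4, "ty": 1.3, "tz": -0.3, "roll": 0, "hand": 8.5}, {"tx": 4, "ty": 1.3, "tz": -0.3, "roll": 0, "hand": 8.5}, {"tx": 0, "ty": 0, "tz": 0, "roll": 0, "hand": 8.5}]'

```text
clock: 10.05
tool_pos: [0.4114, -0.0089, 0.1713]
eef_rot: [[-0.974, -0.221, 0.054], [-0.222, 0.975, -0.014], [-0.049, -0.026, -0.998]]
force: [0.3, -0.6, -0.4]
finger_gap: 0.085
```

```bash
python3 -c "
from h import *
look('w5');s=robot.get_state();print(s['eef_rot'].round(4))
go(.427,.0745,.2,12.7)"
```

```text
[[-0.9736 -0.2211  0.057 ]
 [-0.2223  0.9749 -0.0143]
 [-0.0525 -0.0266 -0.9983]]
cm in tool [-3.27  7.8  -2.83] roll 0.2 tcp [ 0.4141 -0.0092  0.1721] yaw -167.1 j6 -106.8 t 10.1 F [ 0.5 -1.3  0.5] gap 0.0849
```

View pics/w5.png

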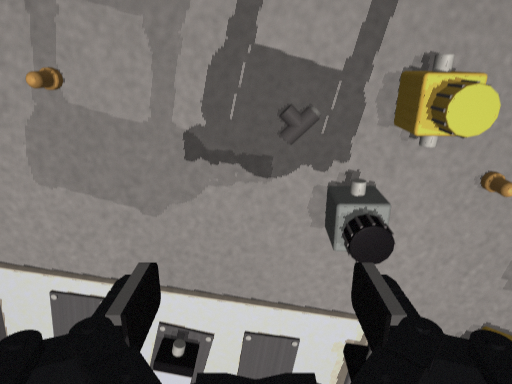

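The regulator is square to the image, with the knob top at (371,241). Yaw is right.

```bash
python3 -c "
from h import *
import pickle
im=pickle.load(open('w5.pkl','rb'));c=ray(im,371,241,.074);print(c)
go(c[0],c[1],.12,12.7);go(c[0],c[1],.031,12.7)"
```

```text
[0.42604734 0.07938276 0.074     ]
cm in tool [-2.86  8.51  5.14] roll 0.2 tcp [ 0.4141 -0.0092  0.1721] yaw -167.1 j6 -106.8 t 10.1 F [ 0.5 -1.3  0.5] gap 0.0849
cm in tool [-2.4   8.74 14.03] roll 0.2 tcp [ 0.4141 -0.0092  0.1721] yaw -167.1 j6 -106.8 t 10.1 F [ 0.5 -1.3  0.5] gap 0.0849
```

>>> move_arm --increments '[{"tx": -0.9, "ty": 2.1, "tz": 0, "roll": 0, "hand": 8.5}, {"tx": -0.9, "ty": 2.2, "tz": 0, "roll": 0, "hand": 8.5}, {"tx": -0.7, "ty": 2.2, "tz": 1, "roll": 0, "hand": 8.5}, {"tx": -0.3, "ty": 1.8, "tz": 2, "roll": 0, "hand": 8.5}, {"tx": 0, "ty": 0, "tz": 2, "roll": 0, "hand": 8.5}, {"tx": 0, "ty": 0, "tz": 0, "roll": 0, "hand": 8.5}]'

```text
clock: 10.7
tool_pos: [0.4324, 0.0805, 0.1172]
eef_rot: [[-0.974, -0.219, 0.06], [-0.22, 0.975, -0.015], [-0.055, -0.027, -0.998]]
force: [-0.7, -0.7, 0.0]
finger_gap: 0.0852
```

```bash
python3 -c "
from h import *
s=robot.get_state();print(s['eef_rot'].round(4))
im=look('w6');cv2.imwrite('pics/w6.png',im['pixels'])
go(.4275,.078,.031,12.7)"
```

```text
[[-0.9739 -0.2189  0.0597]
 [-0.2201  0.9754 -0.0145]
 [-0.0551 -0.0273 -0.9981]]
cm in tool [1.12 0.12 8.71] roll 0.0 tcp [0.4334 0.0805 0.1186] yaw -167.3 j6 -93.5 t 10.75 F [1.  0.6 0.4] gap 0.0848
```

View pics/w6.png

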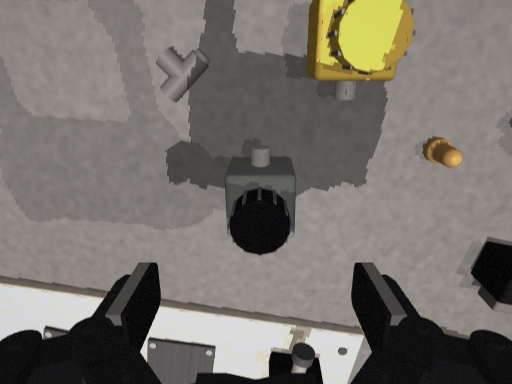

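>>> move_arm --increments '[{"tx": 1, "ty": 0.1, "tz": 1, "roll": 0, "hand": 8.5}, {"tx": 0.3, "ty": 0, "tz": 2, "roll": 0, "hand": 8.5}, {"tx": 0, "ty": 0, "tz": 2, "roll": 0, "hand": 7.5}, {"tx": 0, "ty": 0, "tz": 1.5, "roll": 0, "hand": 7}, {"tx": 0, "ty": 0, "tz": 0, "roll": 0, "hand": 7}]'

```text
clock: 11.25
tool_pos: [0.4269, 0.0762, 0.053]
eef_rot: [[-0.974, -0.215, 0.067], [-0.216, 0.976, -0.014], [-0.063, -0.028, -0.998]]
force: [-0.2, -0.3, 0.8]
finger_gap: 0.0701
```

```bash
python3 -c "
from h import *
s=robot.get_state();print(s['eef_rot'].round(4)[:,2])
go(.4275,.078,.031,12.7)
import pickle
print(ray(pickle.load(open('w6.pkl','rb')),260,222,.074))"
```

```text
[ 0.0673 -0.0137 -0.9976]
cm in tool [0.04 0.23 2.19] roll -0.2 tcp [0.4269 0.0762 0.053 ] yaw -167.5 j6 -93.4 t 11.25 F [-0.2 -0.3  0.8] gap 0.0701
[0.42543293 0.08072476 0.074     ]
```

>>> move_arm --increments '[{"tx": 0.3, "ty": 0.4, "tz": 1, "roll": 0, "hand": 7}, {"tx": 0.1, "ty": 0, "tz": 1.2, "roll": 0, "hand": 7}, {"tx": 0, "ty": 0, "tz": 0.3, "roll": 0, "hand": 7}, {"tx": 0, "ty": 0, "tz": 0, "roll": 0, "hand": 7}]'

```text
clock: 11.65
tool_pos: [0.425, 0.0788, 0.0286]
eef_rot: [[-0.975, -0.213, 0.071], [-0.214, 0.977, -0.013], [-0.067, -0.028, -0.997]]
force: [0.2, 0.4, -0.3]
finger_gap: 0.0699
```

>>> move_arm --increments '[{"tx": 0, "ty": 0, "tz": 0, "roll": 0, "hand": 3.5}, {"tx": 0, "ty": 0, "tz": 0, "roll": 0, "hand": 3.5}, {"tx": 0, "ty": 0, "tz": 0, "roll": 0, "hand": 3.5}, {"tx": 0, "ty": 0, "tz": 0, "roll": 0, "hand": 3.5}, {"tx": 0, "ty": 0, "tz": 0, "roll": 0, "hand": 3.5}]' --newtons 60

```text
clock: 12.15
tool_pos: [0.4252, 0.079, 0.03]
eef_rot: [[-0.974, -0.212, 0.073], [-0.214, 0.977, -0.013], [-0.068, -0.028, -0.997]]
force: [0.3, 0.3, -2.9]
finger_gap: 0.0433
```

```bash
python3 -c "
from h import *
s=robot.get_state();print(s['eef_rot'].round(4)[:,2])
go(.6335,-.157,.13,185)"
```

```text
[ 0.0726 -0.0127 -0.9973]
cm in tool [-15.93 -27.76  -8.16] roll 7.4 tcp [0.4252 0.079  0.03  ] yaw -167.6 j6 -92.6 t 12.15 F [ 0.3  0.3 -2.9] gap 0.0433
```

>>> move_arm --increments '[{"tx": 0, "ty": 0, "tz": -1.5, "roll": 0, "hand": 3.5}, {"tx": 0, "ty": 0, "tz": -3, "roll": 0, "hand": 3.5}, {"tx": 0, "ty": 0, "tz": -4, "roll": 0, "hand": 3.5}, {"tx": -1.5, "ty": -2.5, "tz": -2, "roll": 0, "hand": 3.5}, {"tx": -2, "ty": -3.5, "tz": -1, "roll": 0, "hand": 3.5}, {"tx": -2, "ty": -3.5, "tz": 0, "roll": 0, "hand": 3.5}, {"tx": -2, "ty": -3.5, "tz": 0, "roll": 0, "hand": 3.5}, {"tx": -2, "ty": -3.5, "tz": 0, "roll": 0, "hand": 3.5}, {"tx": -2, "ty": -3.5, "tz": 0, "roll": 0, "hand": 3.5}, {"tx": -2, "ty": -3.5, "tz": 0, "roll": 0, "hand": 3.5}]'

```text
clock: 13.15
tool_pos: [0.5939, -0.124, 0.1555]
eef_rot: [[-0.974, -0.219, 0.056], [-0.22, 0.975, -0.012], [-0.052, -0.024, -0.998]]
force: [0.5, 0.3, -4.1]
finger_gap: 0.0433
```

```bash
python3 -c "
from h import *
s=robot.get_state();print(s['eef_rot'].round(4)[:,2])
go(.6335,-.157,.09,185)"
```

```text
[ 0.0555 -0.012  -0.9984]
cm in tool [-2.79 -3.93  6.8 ] roll 7.7 tcp [ 0.5939 -0.124   0.1555] yaw -167.3 j6 -117.0 t 13.15 F [ 0.5  0.3 -4.1] gap 0.0433
```

>>> move_arm --increments '[{"tx": -1.3, "ty": -2, "tz": 0, "roll": 3, "hand": 3.5}, {"tx": -1.3, "ty": -1.8, "tz": 1, "roll": 3, "hand": 3.5}, {"tx": 0, "ty": 0, "tz": 2, "roll": 1.5, "hand": 3.5}, {"tx": 0, "ty": 0, "tz": 2, "roll": 0, "hand": 3.5}, {"tx": 0, "ty": 0, "tz": 2, "roll": 0, "hand": 3.5}, {"tx": 0, "ty": 0, "tz": 0, "roll": 0, "hand": 3.5}]'

```text
clock: 13.75
tool_pos: [0.6334, -0.165, 0.0806]
eef_rot: [[-0.996, -0.079, 0.051], [-0.079, 0.997, -0.013], [-0.05, -0.017, -0.999]]
force: [-0.8, -0.0, -4.5]
finger_gap: 0.0435
```

```bash
python3 -c "
from h import *
s=robot.get_state();print(s['eef_rot'].round(4)[:,2])
go(.6335,-.157,.044,185)"
```

```text
[ 0.0511 -0.0127 -0.9986]
cm in tool [0.11 0.85 3.65] roll -0.4 tcp [ 0.6334 -0.165   0.0806] yaw -175.4 j6 -111.5 t 13.75 F [-0.8 -0.  -4.5] gap 0.0435
```

>>> move_arm --increments '[{"tx": 0.3, "ty": 0.9, "tz": 0.5, "roll": 0, "hand": 3.5}, {"tx": 0.1, "ty": 0, "tz": 1.3, "roll": 0, "hand": 3.5}, {"tx": 0.1, "ty": 0, "tz": 1.2, "roll": 0, "hand": 3.5}]'

```text
clock: 14.05
tool_pos: [0.6304, -0.1561, 0.0508]
eef_rot: [[-0.995, -0.079, 0.054], [-0.08, 0.997, -0.014], [-0.053, -0.018, -0.998]]
force: [-0.0, -0.3, -3.9]
finger_gap: 0.0435
```

```bash
python3 -c "
from h import *
s=robot.get_state();print(s['eef_rot'].round(4)[:,2])
go(.6335,-.157,.044,185)"
```

```text
[ 0.0543 -0.0135 -0.9984]
cm in tool [-0.27 -0.1   0.7 ] roll -0.4 tcp [ 0.6304 -0.1561  0.0508] yaw -175.4 j6 -110.8 t 14.05 F [-0.  -0.3 -3.9] gap 0.0435
```

>>> move_arm --increments '[{"tx": -0.2, "ty": -0.1, "tz": 0.4, "roll": 0, "hand": 3.5}]'

```text
clock: 14.15
tool_pos: [0.6312, -0.1564, 0.0453]
eef_rot: [[-0.996, -0.079, 0.052], [-0.08, 0.997, -0.013], [-0.05, -0.017, -0.999]]
force: [-1.0, 0.6, -5.0]
finger_gap: 0.0429
```

>>> move_arm --increments '[{"tx": 0, "ty": 0, "tz": 0.3, "roll": 0, "hand": 3.5}]'

```text
clock: 14.25
tool_pos: [0.632, -0.1566, 0.0441]
eef_rot: [[-0.995, -0.08, 0.052], [-0.081, 0.997, -0.013], [-0.051, -0.017, -0.999]]
force: [-12.4, 2.5, 25.8]
finger_gap: 0.0435
```

>>> move_arm --increments '[{"tx": 0, "ty": 0, "tz": 0.2, "roll": 0, "hand": 3.5}]'

```text
clock: 14.35
tool_pos: [0.6332, -0.1569, 0.0443]
eef_rot: [[-0.995, -0.08, 0.054], [-0.081, 0.997, -0.014], [-0.052, -0.018, -0.998]]
force: [-2.4, 0.5, 4.4]
finger_gap: 0.0434
```

>>> move_arm --increments '[{"tx": 0, "ty": 0, "tz": 0, "roll": 0, "hand": 5}, {"tx": 0, "ty": 0, "tz": 0, "roll": 0, "hand": 7}, {"tx": 0, "ty": 0, "tz": 0, "roll": 0, "hand": 7}, {"tx": 0, "ty": 0, "tz": -1.5, "roll": 0, "hand": 7}, {"tx": 0, "ty": 0, "tz": -4, "roll": 0, "hand": 7}, {"tx": 0, "ty": 0, "tz": -4, "roll": 0, "hand": 7}, {"tx": 0, "ty": 0, "tz": -4, "roll": 0, "hand": 8.5}, {"tx": 0, "ty": 0, "tz": -1, "roll": 0, "hand": 8.5}]'

```text
clock: 15.15
tool_pos: [0.6275, -0.1557, 0.1998]
eef_rot: [[-0.995, -0.079, 0.061], [-0.081, 0.997, -0.016], [-0.059, -0.021, -0.998]]
force: [0.8, -0.7, -0.0]
finger_gap: 0.085
```

```bash
python3 -c "
from h import *
s=robot.get_state();print(s['eef_rot'].round(4)[:,2])
go(.449,.27,.17,180)"
```

```text
[ 0.0606 -0.0157 -0.998 ]
cm in tool [14.51 43.91  1.23] roll 4.6 tcp [ 0.6275 -0.1557  0.1998] yaw -175.4 j6 -110.8 t 15.15 F [ 0.8 -0.7 -0. ] gap 0.085
```

>>> move_arm --increments '[{"tx": 1, "ty": 3, "tz": 0, "roll": 0, "hand": 8.5}, {"tx": 1.5, "ty": 4.5, "tz": 0, "roll": 0, "hand": 8.5}, {"tx": 1.5, "ty": 4.5, "tz": 0, "roll": 0, "hand": 8.5}, {"tx": 1.5, "ty": 4.5, "tz": 0, "roll": 0, "hand": 8.5}, {"tx": 1.5, "ty": 4.5, "tz": 0, "roll": 0, "hand": 8.5}, {"tx": 1.5, "ty": 4.5, "tz": 0, "roll": 0, "hand": 8.5}, {"tx": 1.5, "ty": 4.5, "tz": 0.3, "roll": 0, "hand": 8.5}, {"tx": 1.5, "ty": 4.5, "tz": 0.3, "roll": 1.5, "hand": 8.5}, {"tx": 1.5, "ty": 4.5, "tz": 0.3, "roll": 1.5, "hand": 8.5}, {"tx": 1, "ty": 4, "tz": 0.3, "roll": 1.5, "hand": 8.5}]'

```text
clock: 16.15
tool_pos: [0.46, 0.2707, 0.179]
eef_rot: [[-0.996, 0.014, 0.084], [0.012, 1.0, -0.018], [-0.084, -0.017, -0.996]]
force: [0.7, 0.0, -0.1]
finger_gap: 0.0851
```

>>> move_arm --increments '[{"tx": 0, "ty": 0, "tz": 0, "roll": 0, "hand": 8.5}]'

```text
clock: 16.25
tool_pos: [0.4581, 0.2747, 0.1788]
eef_rot: [[-0.996, 0.009, 0.084], [0.008, 1.0, -0.016], [-0.084, -0.016, -0.996]]
force: [0.1, -0.4, 0.8]
finger_gap: 0.0852
```

```bash
python3 -c "
from h import *
s=robot.get_state();print(s['eef_rot'].round(4)[:,2])
go(.449,.277,.17,180);look('w7')"
```

```text
[ 0.0837 -0.0163 -0.9964]
cm in tool [0.98 0.24 0.79] roll -0.4 tcp [0.4581 0.2747 0.1788] yaw 179.6 j6 -57.5 t 16.25 F [ 0.1 -0.4  0.8] gap 0.0852
```

View pics/w7.png

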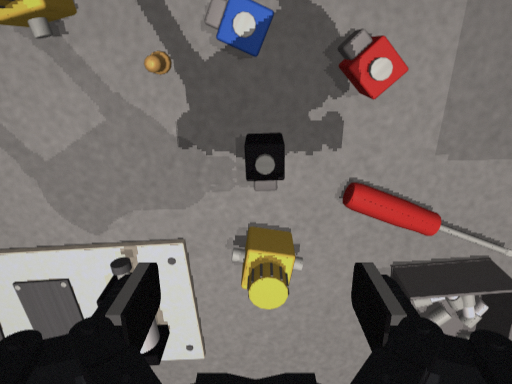

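The wrist view shows the black coil square to the image, with the nut at (265,164), block columns 246–284 and its socket down-image. The yellow regulator is well clear at (268,290).

```bash
python3 -c "
from h import *
import pickle
c=ray(pickle.load(open('w7.pkl','rb')),265,164,.044);print(c)
go(c[0],c[1],.06);go(c[0],c[1],.024)"
```

```text
[0.44936888 0.28068154 0.044     ]
cm in tool [ 1.93  0.97 11.76] roll 0 tcp [0.4586 0.2729 0.1789] yaw 179.6 j6 -57.6 t 16.3 F [ 0.  -0.   0.6] gap 0.0849
cm in tool [ 2.23  1.03 15.34] roll 0 tcp [0.4586 0.2729 0.1789] yaw 179.6 j6 -57.6 t 16.3 F [ 0.  -0.   0.6] gap 0.0849
```

>>> move_arm --increments '[{"tx": 1, "ty": 0.6, "tz": 1, "roll": 0, "hand": 8}, {"tx": 1, "ty": 0.4, "tz": 2.5, "roll": 0, "hand": 7.5}, {"tx": 0.3, "ty": 0, "tz": 3, "roll": 0, "hand": 7}, {"tx": 0, "ty": 0, "tz": 3, "roll": 0, "hand": 6.5}, {"tx": 0, "ty": 0, "tz": 1.5, "roll": 0, "hand": 6}, {"tx": 0, "ty": 0, "tz": 0, "roll": 0, "hand": 6}]'

```text
clock: 16.9
tool_pos: [0.4451, 0.2761, 0.0633]
eef_rot: [[-0.996, 0.017, 0.086], [0.015, 1.0, -0.018], [-0.086, -0.017, -0.996]]
force: [-1.0, -0.7, 0.7]
finger_gap: 0.06
```

```bash
python3 -c "
from h import *
print(robot.get_state()['eef_rot'].round(4)[:,2])
go(.4492,.2795,.024)"
```

```text
[ 0.0857 -0.0182 -0.9962]
cm in tool [-0.07  0.41  3.94] roll 0 tcp [0.4451 0.2761 0.0633] yaw 179.1 j6 -54.7 t 16.9 F [-1.  -0.7  0.7] gap 0.06
```

>>> move_arm --increments '[{"tx": 0, "ty": 0.4, "tz": 1, "roll": 0, "hand": 6}, {"tx": 0, "ty": 0.1, "tz": 1.6, "roll": 0, "hand": 6}, {"tx": 0, "ty": 0, "tz": 1.3, "roll": 0, "hand": 6}, {"tx": 0, "ty": 0, "tz": 0, "roll": 0, "hand": 6}]'

```text
clock: 17.3
tool_pos: [0.4506, 0.2793, 0.0241]
eef_rot: [[-0.996, 0.021, 0.088], [0.02, 1.0, -0.017], [-0.089, -0.015, -0.996]]
force: [-1.1, -0.0, -0.2]
finger_gap: 0.0602
```

```bash
python3 -c "
from h import *
print(robot.get_state()['eef_rot'].round(4)[:,2])
go(.4492,.2795,.024)"
```

```text
[ 0.0885 -0.0169 -0.9959]
cm in tool [ 0.14  0.02 -0.  ] roll 0 tcp [0.4506 0.2793 0.0241] yaw 178.9 j6 -53.8 t 17.3 F [-1.1 -0.  -0.2] gap 0.0602
```

>>> move_arm --increments '[{"tx": 0, "ty": 0, "tz": 0, "roll": 0, "hand": 2.2}, {"tx": 0, "ty": 0, "tz": 0, "roll": 0, "hand": 2.2}, {"tx": 0, "ty": 0, "tz": 0, "roll": 0, "hand": 2.2}, {"tx": 0, "ty": 0, "tz": 0, "roll": 0, "hand": 2.2}, {"tx": 0, "ty": 0, "tz": 0, "roll": 0, "hand": 2.2}, {"tx": 0, "ty": 0, "tz": 0, "roll": 0, "hand": 2.2}]' --newtons 40

```text
clock: 17.9
tool_pos: [0.4524, 0.2804, 0.0268]
eef_rot: [[-0.995, 0.022, 0.092], [0.02, 1.0, -0.014], [-0.093, -0.013, -0.996]]
force: [-0.5, -0.2, -0.7]
finger_gap: 0.0314
```

>>> move_arm --increments '[{"tx": 0, "ty": 0, "tz": -1.5, "roll": 0, "hand": 2.2}, {"tx": 0, "ty": 0, "tz": -3, "roll": 0, "hand": 2.2}, {"tx": 0, "ty": 0, "tz": -4, "roll": 0, "hand": 2.2}, {"tx": 0, "ty": 0, "tz": -4, "roll": 0, "hand": 2.2}, {"tx": 0, "ty": 0, "tz": -1.5, "roll": 0, "hand": 2.2}]'

```text
clock: 18.4
tool_pos: [0.4357, 0.2805, 0.1663]
eef_rot: [[-0.996, 0.022, 0.083], [0.02, 1.0, -0.02], [-0.083, -0.018, -0.996]]
force: [0.6, 1.0, 0.2]
finger_gap: 0.0308
```

```bash
python3 -c "
from h import *
print(robot.get_state()['eef_rot'].round(4)[:,2])
go(.651,-.048,.15,178.3)"
```

```text
[ 0.083  -0.02   -0.9964]
cm in tool [-21.97 -32.34   4.07] roll 0.5 tcp [0.4357 0.2805 0.1663] yaw 178.8 j6 -54.5 t 18.4 F [0.6 1.  0.2] gap 0.0308
```

>>> move_arm --increments '[{"tx": -1.5, "ty": -2, "tz": 0, "roll": 0, "hand": 2.2}, {"tx": -2.4, "ty": -3.6, "tz": 0, "roll": 0, "hand": 2.2}, {"tx": -2.4, "ty": -3.6, "tz": 0, "roll": 0, "hand": 2.2}, {"tx": -2.4, "ty": -3.6, "tz": 0, "roll": 0, "hand": 2.2}, {"tx": -2.4, "ty": -3.6, "tz": 0, "roll": 0, "hand": 2.2}, {"tx": -2.4, "ty": -3.6, "tz": 0, "roll": 0, "hand": 2.2}, {"tx": -2.4, "ty": -3.6, "tz": 0, "roll": 0, "hand": 2.2}, {"tx": -2.4, "ty": -3.6, "tz": 0, "roll": 0, "hand": 2.2}, {"tx": -2, "ty": -3, "tz": 0, "roll": 0, "hand": 2.2}, {"tx": 0, "ty": 0, "tz": 0, "roll": 0, "hand": 2.2}]'

```text
clock: 19.4
tool_pos: [0.6411, -0.0342, 0.1961]
eef_rot: [[-0.995, 0.015, 0.095], [0.014, 1.0, -0.014], [-0.096, -0.013, -0.995]]
force: [-0.7, 0.1, -1.2]
finger_gap: 0.0316
```

```bash
python3 -c "
from h import *
print(robot.get_state()['eef_rot'].round(4)[:,2])
go(.651,-.048,.1,178.3);look('w8')"
```

```text
[ 0.0953 -0.0143 -0.9953]
cm in tool [-0.09 -1.24  9.68] roll 0.9 tcp [ 0.6411 -0.0342  0.1961] yaw 179.2 j6 -94.1 t 19.4 F [-0.7  0.1 -1.2] gap 0.0316
```

View pics/w8.png

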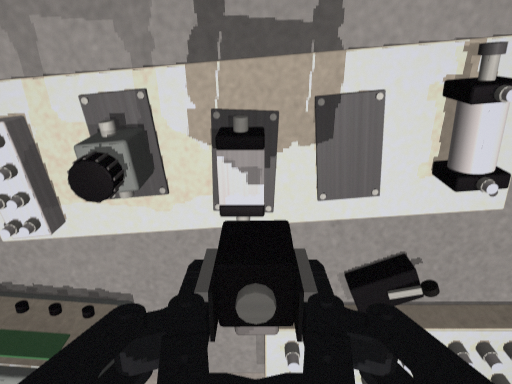

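The view shows the regulator upright on the left plate, the valve centred on the middle plate (top seams at rows ≈152 and ≈206) and the coil held level, nut at (256,304).

```bash
python3 -c "
from h import *
import pickle
im=pickle.load(open('w8.pkl','rb'))
a,b=ray(im,241.5,206,.048),ray(im,240.5,151,.048);print('valve seams',a,b,(a+b)/2, 'edge',ray(im,242,216,.048)-[.037,0,0], 'sides',ray(im,217.5,190,.048)[1],ray(im,265.5,190,.048)[1])
print('nut',ray(im,256,304,.2146))
p=[ray(im,*q,.0135)[:2] for q in ((80,96),(146,90),(168,190))];print('plateL',(p[0]+p[2])/2,'knob',ray(im,96,177,.0135+.074))
p=[ray(im,*q,.0135)[:2] for q in ((315,96),(384,91),(381,196),(318,200))];print('plateR',np.mean(p,0))
go(.651,-.048,.1,178.3)"
```

```text
valve seams [ 0.67727116 -0.04848274  0.048     ] [ 0.62713529 -0.0476711   0.048     ] [ 0.65220323 -0.04807692  0.048     ] edge [ 0.65020097 -0.0483594   0.048     ] sides -0.06869402916283578 -0.027316388274914043
nut [ 0.63785052 -0.03309242  0.2146    ]
plateL [ 0.63128027 -0.15494238] knob [ 0.63356928 -0.15090103  0.0875    ]
plateR [0.63695087 0.0502    ]
cm in tool [-0.25 -1.42  9.64] roll 0.9 tcp [ 0.6397 -0.0325  0.1955] yaw 179.2 j6 -94.0 t 19.45 F [ 0.  -0.8 -1.6] gap 0.0313
```

>>> move_arm --increments '[{"tx": -0.3, "ty": -1.3, "tz": 1, "roll": 0.9, "hand": 2.2}, {"tx": -0.3, "ty": 0, "tz": 2.5, "roll": 0, "hand": 2.2}, {"tx": 0, "ty": 0, "tz": 2.5, "roll": 0, "hand": 2.2}, {"tx": 0, "ty": 0, "tz": 2.5, "roll": 0, "hand": 2.2}, {"tx": 0, "ty": 0, "tz": 1, "roll": 0, "hand": 2.2}, {"tx": 0, "ty": 0, "tz": 0, "roll": 0, "hand": 2.2}]'

```text
clock: 20.05
tool_pos: [0.6512, -0.0442, 0.096]
eef_rot: [[-0.996, 0.028, 0.09], [0.028, 1.0, -0.012], [-0.09, -0.009, -0.996]]
force: [-0.1, -0.0, -1.2]
finger_gap: 0.0313
```

```bash
python3 -c "
from h import *
print(robot.get_state()['eef_rot'].round(4)[:,2])
go(.6535,-.048,.075,178.3)"
```

```text
[ 0.09   -0.0119 -0.9959]
cm in tool [-0.05 -0.36  2.12] roll 0.1 tcp [ 0.6512 -0.0442  0.096 ] yaw 178.4 j6 -94.3 t 20.05 F [-0.1 -0.  -1.2] gap 0.0313
```

>>> move_arm --increments '[{"tx": 0, "ty": -0.4, "tz": 0.7, "roll": 0, "hand": 2.2}, {"tx": 0, "ty": 0, "tz": 0.7, "roll": 0, "hand": 2.2}]'

```text
clock: 20.25
tool_pos: [0.6532, -0.0479, 0.0834]
eef_rot: [[-0.995, 0.027, 0.093], [0.026, 1.0, -0.012], [-0.093, -0.01, -0.996]]
force: [-0.1, 0.7, -1.4]
finger_gap: 0.0314
```

>>> move_arm --increments '[{"tx": 0, "ty": 0, "tz": 0.2, "roll": 0, "hand": 2.2}]'

```text
clock: 20.35
tool_pos: [0.6535, -0.0479, 0.0813]
eef_rot: [[-0.995, 0.027, 0.093], [0.026, 1.0, -0.012], [-0.093, -0.01, -0.996]]
force: [0.7, -0.1, -0.5]
finger_gap: 0.0313
```

```bash
python3 -c "
from h import *
print(robot.get_state()['eef_rot'].round(4)[:,2])
go(.6535,-.048,.075,178.3)"
```

```text
[ 0.0929 -0.0122 -0.9956]
cm in tool [ 0.06 -0.01  0.63] roll 0.2 tcp [ 0.6535 -0.0479  0.0813] yaw 178.5 j6 -94.7 t 20.35 F [ 0.7 -0.1 -0.5] gap 0.0313
```

>>> move_arm --increments '[{"tx": 0, "ty": 0, "tz": 0.4, "roll": 0, "hand": 2.2}]'

```text
clock: 20.45
tool_pos: [0.6547, -0.0481, 0.0782]
eef_rot: [[-0.995, 0.027, 0.095], [0.026, 1.0, -0.012], [-0.095, -0.01, -0.995]]
force: [0.2, 0.7, -1.7]
finger_gap: 0.0313
```

>>> move_arm --increments '[{"tx": 0, "ty": 0, "tz": 0.2, "roll": 0, "hand": 2.2}]'

```text
clock: 20.55
tool_pos: [0.6551, -0.0481, 0.0764]
eef_rot: [[-0.995, 0.027, 0.095], [0.026, 1.0, -0.012], [-0.096, -0.01, -0.995]]
force: [0.2, 0.5, -0.7]
finger_gap: 0.0312
```

>>> move_arm --increments '[{"tx": 0, "ty": 0, "tz": 0.2, "roll": 0, "hand": 2.2}]'

```text
clock: 20.65
tool_pos: [0.6558, -0.0482, 0.0748]
eef_rot: [[-0.995, 0.027, 0.096], [0.026, 1.0, -0.013], [-0.097, -0.01, -0.995]]
force: [-0.1, 0.1, -0.8]
finger_gap: 0.0313
```

>>> move_arm --increments '[{"tx": 0.25, "ty": 0, "tz": 0.15, "roll": 0, "hand": 2.2}]'

```text
clock: 20.75
tool_pos: [0.6539, -0.0483, 0.0733]
eef_rot: [[-0.995, 0.027, 0.097], [0.026, 1.0, -0.013], [-0.098, -0.01, -0.995]]
force: [0.3, -0.3, -0.5]
finger_gap: 0.0314
```

>>> move_arm --increments '[{"tx": 0.05, "ty": 0, "tz": 0.2, "roll": 0, "hand": 2.2}]'

```text
clock: 20.85
tool_pos: [0.6538, -0.0483, 0.0729]
eef_rot: [[-0.995, 0.027, 0.098], [0.026, 1.0, -0.013], [-0.098, -0.01, -0.995]]
force: [-7.5, 0.3, 17.1]
finger_gap: 0.0315
```

>>> move_arm --increments '[{"tx": 0, "ty": 0, "tz": 0.2, "roll": 0, "hand": 2.2}]'

```text
clock: 20.95
tool_pos: [0.6543, -0.0484, 0.0729]
eef_rot: [[-0.995, 0.027, 0.098], [0.026, 1.0, -0.013], [-0.099, -0.01, -0.995]]
force: [-3.6, 1.4, 10.8]
finger_gap: 0.0313
```

Seated with contact force showing; releasing and rising.

>>> move_arm --increments '[{"tx": 0, "ty": 0, "tz": 0, "roll": 0, "hand": 3.6}, {"tx": 0, "ty": 0, "tz": 0, "roll": 0, "hand": 5}, {"tx": 0, "ty": 0, "tz": 0, "roll": 0, "hand": 5.5}, {"tx": 0, "ty": 0, "tz": -1, "roll": 0, "hand": 5.5}, {"tx": 0, "ty": 0, "tz": -3, "roll": 0, "hand": 5.5}, {"tx": 0, "ty": 0, "tz": -4, "roll": 0, "hand": 7}, {"tx": 0, "ty": 0, "tz": -3, "roll": 0, "hand": 8.5}, {"tx": 0, "ty": 0, "tz": 0, "roll": 0, "hand": 8.5}]'

```text
clock: 21.75
tool_pos: [0.6421, -0.0469, 0.187]
eef_rot: [[-0.995, 0.027, 0.096], [0.026, 1.0, -0.013], [-0.097, -0.01, -0.995]]
force: [1.0, -0.1, 0.7]
finger_gap: 0.0848
```

```bash
python3 -c "
from h import *
print(robot.get_state()['eef_rot'].round(4)[:,2])
look('w9')
go(.42,-.298,.18,150)"
```

```text
[ 0.0963 -0.0125 -0.9953]
cm in tool [ 21.4  -25.71  -1.28] roll 28.5 tcp [ 0.6412 -0.0468  0.1849] yaw 178.5 j6 -94.7 t 21.8 F [ 0.  -0.4  0.7] gap 0.0848
```

View pics/w9.png

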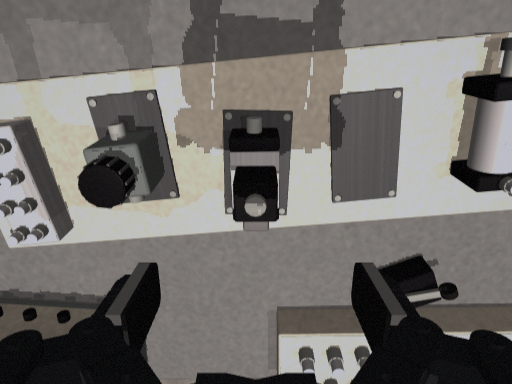

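The coil stands on the valve, nut at (255,206). Checking its position, then off to the gauge.

```bash
python3 -c "
from h import *
import pickle
im=pickle.load(open('w9.pkl','rb'))
print('nut',ray(im,255,206,.0917),'valve far end', ray(im,255,129,.0477),'plate', np.mean([ray(im,*q,.0135)[:2] for q in ((224,109),(294,112),(288,213),(225,214))],0))"
```

```text
nut [ 0.6526725  -0.04793252  0.0917    ] valve far end [ 0.60822281 -0.04720063  0.0477    ] plate [ 0.64984163 -0.04636037]
```

>>> move_arm --increments '[{"tx": 1.5, "ty": -2, "tz": 0, "roll": 0, "hand": 8.5}, {"tx": 2.8, "ty": -3.4, "tz": 0, "roll": 0, "hand": 8.5}, {"tx": 2.8, "ty": -3.4, "tz": 0, "roll": 0, "hand": 8.5}, {"tx": 2.8, "ty": -3.4, "tz": -0.3, "roll": 0, "hand": 8.5}, {"tx": 2.8, "ty": -3.4, "tz": -0.3, "roll": 0, "hand": 8.5}, {"tx": 2.8, "ty": -3.4, "tz": -0.3, "roll": 0, "hand": 8.5}, {"tx": 2.8, "ty": -3.4, "tz": -0.3, "roll": 0, "hand": 8.5}, {"tx": 2, "ty": -2.4, "tz": 0, "roll": 0, "hand": 8.5}, {"tx": 0, "ty": 0, "tz": 0, "roll": 0, "hand": 8.5}]'

```text
clock: 22.7
tool_pos: [0.4191, -0.2929, 0.1688]
eef_rot: [[-0.997, 0.022, 0.081], [0.022, 1.0, -0.004], [-0.081, -0.003, -0.997]]
force: [-0.3, 0.4, -0.6]
finger_gap: 0.0847
```

```bash
python3 -c "
from h import *
print(robot.get_state()['eef_rot'].round(4)[:,2])
im=look('w10')
go(.4147,-.298,.10)
g=im['pixels'].max(2);print('gauge pred px',proj(im,[.4147,-.298,.044]))
m=((g>175)*255).astype(np.uint8);m=cv2.morphologyEx(m,cv2.MORPH_CLOSE,np.ones((9,9)))
for k in cv2.findContours(m,0,1)[0]:
  if cv2.contourArea(k)>300:
    (u,v),ax,an=cv2.fitEllipse(k);print((u,v),ax,cv2.contourArea(k),ray(im,u,v,.044))
"
```

```text
[ 0.0806 -0.0045 -0.9967]
cm in tool [ 1.06 -0.62  6.81] roll 0 tcp [ 0.4199 -0.2918  0.1687] yaw 178.8 j6 -129.8 t 22.75 F [-0.1  0.5  0.6] gap 0.0852
gauge pred px (np.float64(248.4968634487703), np.float64(174.16919891192742))
(301.6695861816406, 340.1083679199219) (82.05667877197266, 140.75027465820312) 8002.5 [ 0.58659084 -0.25158376  0.044     ]
(463.1517028808594, 309.6007385253906) (39.43720245361328, 110.71785736083984) 2798.0 [ 0.55161898 -0.10365202  0.044     ]
(93.50093841552734, 250.6197052001953) (11.800305366516113, 68.62296295166016) 519.5 [ 0.4810994  -0.43227171  0.044     ]
(246.6304473876953, 189.56741333007812) (26.002641677856445, 51.03879928588867) 557.0 [ 0.42749653 -0.29985452  0.044     ]
```

View pics/w10.png

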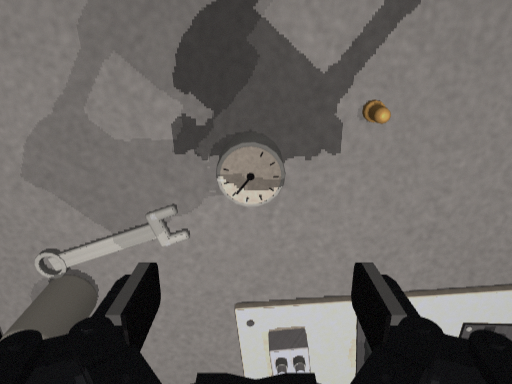

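The gauge dial's centre is at (251,174), matching the top-view prediction. Descending on it.

>>> move_arm --increments '[{"tx": 0.7, "ty": -0.3, "tz": 1, "roll": 0, "hand": 8.5}, {"tx": 0.5, "ty": -0.2, "tz": 2.5, "roll": 0, "hand": 8.5}, {"tx": 0.2, "ty": -0.1, "tz": 3, "roll": 0, "hand": 8.5}, {"tx": 0, "ty": 0, "tz": 2, "roll": 0, "hand": 8.5}, {"tx": 0, "ty": 0, "tz": 0, "roll": 0, "hand": 8.5}]'

```text
clock: 23.25
tool_pos: [0.4131, -0.2937, 0.0764]
eef_rot: [[-0.997, 0.016, 0.079], [0.016, 1.0, -0.0], [-0.079, 0.001, -0.997]]
force: [-0.0, 1.1, 0.5]
finger_gap: 0.0852
```

```bash
python3 -c "
from h import *
import pickle
print(robot.get_state()['eef_rot'].round(4)[:,2])
c=ray(pickle.load(open('w10.pkl','rb')),251,174,.044);print(c)
go(c[0],c[1],.027)"
```

```text
[ 7.930e-02 -3.000e-04 -9.968e-01]
[ 0.41460206 -0.29606844  0.044     ]
cm in tool [ 0.24 -0.24  4.93] roll 0 tcp [ 0.4131 -0.2937  0.0764] yaw 179.1 j6 -131.7 t 23.25 F [-0.   1.1  0.5] gap 0.0852
```

>>> move_arm --increments '[{"tx": 0.1, "ty": -0.4, "tz": 1, "roll": 0, "hand": 8.5}, {"tx": 0.1, "ty": 0, "tz": 2, "roll": 0, "hand": 8.5}, {"tx": 0.1, "ty": 0, "tz": 1.5, "roll": 0, "hand": 8.5}, {"tx": 0, "ty": 0, "tz": 0, "roll": 0, "hand": 8.5}]'

```text
clock: 23.65
tool_pos: [0.416, -0.2969, 0.03]
eef_rot: [[-0.997, 0.011, 0.081], [0.011, 1.0, -0.001], [-0.081, -0.0, -0.997]]
force: [-0.1, 0.2, -0.2]
finger_gap: 0.0852
```

```bash
python3 -c "
from h import *
print(robot.get_state()['eef_rot'].round(4)[:,2])
go(.4147,-.297,.027)"
```

```text
[ 0.0808 -0.0011 -0.9967]
cm in tool [ 0.15 -0.01  0.29] roll 0 tcp [ 0.416  -0.2969  0.03  ] yaw 179.4 j6 -132.7 t 23.65 F [-0.1  0.2 -0.2] gap 0.0852
```

>>> move_arm --increments '[{"tx": 0.2, "ty": 0, "tz": 0.4, "roll": 0, "hand": 8.5}, {"tx": 0, "ty": 0, "tz": 0, "roll": 0, "hand": 6.5}, {"tx": 0, "ty": 0, "tz": 0, "roll": 0, "hand": 4.5}, {"tx": 0, "ty": 0, "tz": 0, "roll": 0, "hand": 4.5}, {"tx": 0, "ty": 0, "tz": 0, "roll": 0, "hand": 4.5}, {"tx": 0, "ty": 0, "tz": 0, "roll": 0, "hand": 4.5}]' --newtons 50

```text
clock: 24.25
tool_pos: [0.4164, -0.2984, 0.029]
eef_rot: [[-0.996, 0.01, 0.085], [0.01, 1.0, -0.005], [-0.085, -0.004, -0.996]]
force: [-0.3, 0.8, -2.1]
finger_gap: 0.0528
```

>>> move_arm --increments '[{"tx": 0, "ty": 0, "tz": -1.5, "roll": 0, "hand": 4.5}, {"tx": 0, "ty": 0, "tz": -3, "roll": 0, "hand": 4.5}, {"tx": 0, "ty": 0, "tz": -4, "roll": 0, "hand": 4.5}, {"tx": 0, "ty": 0, "tz": -4, "roll": 0, "hand": 4.5}, {"tx": 0, "ty": 0, "tz": -2, "roll": 0, "hand": 4.5}]'

```text
clock: 24.75
tool_pos: [0.3993, -0.2941, 0.1717]
eef_rot: [[-0.997, 0.01, 0.073], [0.01, 1.0, 0.005], [-0.073, 0.006, -0.997]]
force: [-0.1, -1.1, -2.4]
finger_gap: 0.0526
```

```bash
python3 -c "
from h import *
print(robot.get_state()['eef_rot'].round(4)[:,2])
go(.638,.049,.17,179)"
```

```text
[ 0.0733  0.005  -0.9973]
cm in tool [-23.45  34.54   2.09] roll 0.4 tcp [ 0.3993 -0.2941  0.1717] yaw 179.4 j6 -132.3 t 24.75 F [-0.1 -1.1 -2.4] gap 0.0526
```

>>> move_arm --increments '[{"tx": -1.5, "ty": 2, "tz": 0, "roll": 0, "hand": 4.5}, {"tx": -2.6, "ty": 3.8, "tz": 0, "roll": 0, "hand": 4.5}, {"tx": -2.6, "ty": 3.8, "tz": 0, "roll": 0, "hand": 4.5}, {"tx": -2.6, "ty": 3.8, "tz": 0, "roll": 0, "hand": 4.5}, {"tx": -2.6, "ty": 3.8, "tz": 0, "roll": 0, "hand": 4.5}, {"tx": -2.6, "ty": 3.8, "tz": 0, "roll": 0, "hand": 4.5}, {"tx": -2.6, "ty": 3.8, "tz": 0, "roll": 0, "hand": 4.5}, {"tx": -2.6, "ty": 3.8, "tz": 0, "roll": 0, "hand": 4.5}, {"tx": -2.6, "ty": 3.8, "tz": 0, "roll": 0, "hand": 4.5}, {"tx": -1, "ty": 2, "tz": 0, "roll": 0, "hand": 4.5}]'

```text
clock: 25.75
tool_pos: [0.6433, 0.0549, 0.1944]
eef_rot: [[-0.997, 0.019, 0.08], [0.019, 1.0, -0.004], [-0.08, -0.002, -0.997]]
force: [0.5, -0.7, -2.1]
finger_gap: 0.053
```

```bash
python3 -c "
from h import *
print(robot.get_state()['eef_rot'].round(4)[:,2])
go(.639,.049,.08,184)"
```

```text
[ 0.08   -0.0039 -0.9968]
cm in tool [ 1.34 -0.57 11.37] roll -5.1 tcp [0.6433 0.0549 0.1944] yaw 178.9 j6 -85.8 t 25.75 F [ 0.5 -0.7 -2.1] gap 0.053
```

>>> move_arm --increments '[{"tx": 0.6, "ty": -0.6, "tz": 1.5, "roll": 0, "hand": 4.5}, {"tx": 0.3, "ty": 0, "tz": 2.5, "roll": 0, "hand": 4.5}, {"tx": 0, "ty": 0, "tz": 2.5, "roll": 0, "hand": 4.5}, {"tx": 0, "ty": 0, "tz": 2.5, "roll": 0, "hand": 4.5}, {"tx": 0, "ty": 0, "tz": 2, "roll": 0, "hand": 4.5}, {"tx": 0, "ty": 0, "tz": 0, "roll": 0, "hand": 4.5}]'

```text
clock: 26.35
tool_pos: [0.6441, 0.0549, 0.0789]
eef_rot: [[-0.997, 0.011, 0.079], [0.011, 1.0, -0.002], [-0.079, -0.001, -0.997]]
force: [-1.3, 0.4, -3.0]
finger_gap: 0.0527
```

```bash
python3 -c "
from h import *
print(robot.get_state()['eef_rot'].round(4)[:,2])
go(.639,.049,.043)"
```

```text
[ 0.0788 -0.002  -0.9969]
cm in tool [ 0.78 -0.59  3.54] roll 0 tcp [0.6441 0.0549 0.0789] yaw 179.4 j6 -86.2 t 26.35 F [-1.3  0.4 -3. ] gap 0.0527
```

>>> move_arm --increments '[{"tx": 0.6, "ty": -0.6, "tz": 0.5, "roll": 0, "hand": 4.5}, {"tx": 0.3, "ty": 0, "tz": 1.2, "roll": 0, "hand": 4.5}, {"tx": 0.1, "ty": 0, "tz": 1, "roll": 0, "hand": 4.5}]'

```text
clock: 26.65
tool_pos: [0.6374, 0.0484, 0.0526]
eef_rot: [[-0.996, 0.012, 0.083], [0.011, 1.0, -0.002], [-0.083, -0.001, -0.997]]
force: [0.3, -0.3, -2.8]
finger_gap: 0.0526
```

```bash
python3 -c "
from h import *
print(robot.get_state()['eef_rot'].round(4)[:,2])
go(.639,.049,.043)"
```

```text
[ 0.0829 -0.0019 -0.9966]
cm in tool [-0.08  0.07  0.97] roll 0 tcp [0.6374 0.0484 0.0526] yaw 179.3 j6 -86.8 t 26.65 F [ 0.3 -0.3 -2.8] gap 0.0526
```

>>> move_arm --increments '[{"tx": 0, "ty": 0, "tz": 0.5, "roll": 0, "hand": 4.5}]'

```text
clock: 26.75
tool_pos: [0.6373, 0.0482, 0.0469]
eef_rot: [[-0.997, 0.012, 0.082], [0.012, 1.0, -0.002], [-0.082, -0.001, -0.997]]
force: [0.0, 0.0, -3.2]
finger_gap: 0.0527
```

>>> move_arm --increments '[{"tx": 0, "ty": 0, "tz": 0.3, "roll": 0, "hand": 4.5}]'

```text
clock: 26.85
tool_pos: [0.6376, 0.0481, 0.0437]
eef_rot: [[-0.997, 0.012, 0.083], [0.012, 1.0, -0.002], [-0.083, -0.001, -0.997]]
force: [0.2, -0.9, -2.8]
finger_gap: 0.0528
```

>>> move_arm --increments '[{"tx": 0, "ty": 0, "tz": 0.2, "roll": 0, "hand": 4.5}]'

```text
clock: 26.95
tool_pos: [0.6379, 0.0481, 0.0421]
eef_rot: [[-0.997, 0.012, 0.083], [0.012, 1.0, -0.002], [-0.083, -0.001, -0.997]]
force: [-6.2, -0.8, 14.4]
finger_gap: 0.0528
```

>>> move_arm --increments '[{"tx": 0, "ty": 0, "tz": 0.2, "roll": 0, "hand": 4.5}]'

```text
clock: 27.05
tool_pos: [0.6384, 0.0481, 0.0421]
eef_rot: [[-0.997, 0.012, 0.082], [0.012, 1.0, -0.002], [-0.082, -0.001, -0.997]]
force: [-9.8, -0.9, 17.0]
finger_gap: 0.0529
```

Contact at z=0.042. Releasing, rising, then a final look.

>>> move_arm --increments '[{"tx": 0, "ty": 0, "tz": 0, "roll": 0, "hand": 5.8}, {"tx": 0, "ty": 0, "tz": 0, "roll": 0, "hand": 7}, {"tx": 0, "ty": 0, "tz": 0, "roll": 0, "hand": 7.3}, {"tx": 0, "ty": 0, "tz": -1, "roll": 0, "hand": 7.3}, {"tx": 0, "ty": 0, "tz": -3, "roll": 0, "hand": 7.3}, {"tx": 0, "ty": 0, "tz": -4, "roll": 0, "hand": 7.3}, {"tx": 0, "ty": 0, "tz": -4, "roll": 0, "hand": 8.5}, {"tx": 0, "ty": 0, "tz": -4, "roll": 0, "hand": 8.5}, {"tx": 0, "ty": 0, "tz": -2, "roll": 0, "hand": 8.5}, {"tx": 0, "ty": 0, "tz": 0, "roll": 0, "hand": 8.5}]'

```text
clock: 28.05
tool_pos: [0.6251, 0.0488, 0.235]
eef_rot: [[-0.996, 0.012, 0.091], [0.012, 1.0, -0.002], [-0.091, -0.001, -0.996]]
force: [0.2, -0.4, 0.6]
finger_gap: 0.0852
```

```bash
python3 -c "
from h import *
go(.638,.049,.2)
im=look('w11'); s=cam('scene','s11')['pixels']
cv2.imwrite('pics/f.png',np.hstack([cv2.resize(im['pixels'][20:320],(400,234)),cv2.resize(s[120:270,100:300],(312,234),interpolation=cv2.INTER_CUBIC)]))"
```

```text
cm in tool [-0.97  0.03  3.6 ] roll 0 tcp [0.6251 0.0488 0.235 ] yaw 179.3 j6 -86.9 t 28.05 F [ 0.2 -0.4  0.6] gap 0.0852
```

View pics/w11.png

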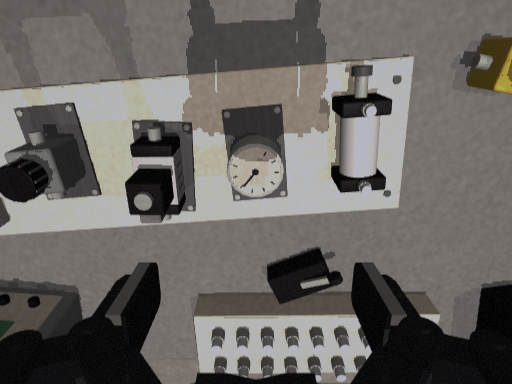

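View pics/f.png

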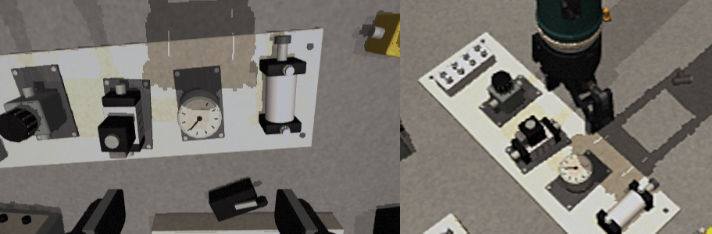

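All four parts stand upright on the right plates: regulator by the manifold, coil on the valve, gauge by the cylinder. Final numbers:

```bash
python3 -c "
from h import *
import pickle
a=pickle.load(open('w11.pkl','rb'));b=pickle.load(open('w9.pkl','rb'))
P=lambda im,*q:np.mean([ray(im,*x,.0135)[:2] for x in q],0)
print('gauge',ray(a,256,172,.0577)[:2]-P(a,(223,108),(282,104),(287,197),(234,200)))
print('reg',ray(b,107,183,.0877)[:2]-P(b,(87,97),(178,196)))
t=cam('top')
for n,X,h in (('reg',[.6335,-.157],.0877),('gauge',[.638,.049],.0577),('coil',[.651,-.048],.0917)):
  u,v=proj(t,[*X,h]);print(n,u,v)
g=t['pixels'].max(2)
for n,x0 in (('knob',326),('gauge',252)):
  m=np.zeros_like(g);s=np.s_[120:165,x0-18:x0+18];m[s]=((g[s]<62) if n=='knob' else (g[s]>150))*255
  for k in cv2.findContours(m,0,1)[0]:
    if cv2.contourArea(k)>30: (u,v),r=cv2.minEnclosingCircle(k);print(n,u,v,r,ray(t,u,v,.0877 if n=='knob' else .0577))
print(robot.get_state()['clock'])"
```

```text
gauge [ 0.00283957 -0.00073806]
reg [0.00217598 0.00449679]
reg 330.1972524963935 139.48342202084956
gauge 251.2229832738532 139.23389761966615
coil 288.3588682428336 131.9254692359021
knob 330.0 139.5 6.800835609436035 [ 0.63344911 -0.15648974  0.0877    ]
gauge 251.5 148.0 23.711910247802734 [0.61412008 0.04780845 0.0577    ]
28.2
```

```bash
python3 -c "
from h import *
print(robot.hand_in())"
```

```text
the job is handed in; nothing more can be done
None
```

I placed all four parts and handed the job in at about 28 s of the 99 s allowed. The regulator is on the plate by the manifold and the valve lies along the middle plate. The coil stands on the valve and the gauge is on the plate by the cylinder. The gripper is open and clear above them.

My last camera checks, as offsets from the centres:

| Part | Measured offset | Limit |
|---|---|---|
| Regulator | about 5 mm (wrist), agrees with the top view | 14 mm |
| Valve | about 2 mm, and within 2–3° of its plate | 14 mm, 0.2 rad |
| Coil on valve | about 2 mm | 10 mm |
| Gauge | about 3 mm (wrist) | 14 mm |

All four parts looked upright in the last pictures. I felt contact as each one was set down, with the wrist force staying at or below about 40 N.

Some things disagreed or failed along the way:
- **Gauge cross-check:** the final top-view check merged the dial with the white board, so that number is useless. The gauge offset rests on the wrist view alone.
- **Plate height:** the plate tops turned out to be about 14 mm above the table, while the first two-view estimate gave 4–8 mm.
- **Valve placing:** because of that, my first try at setting the valve down pressed on the plate early, so I lifted it a few millimetres and set it down again.
- **Tool tilt:** the tool drifted to about 5° of tilt during the moves. It was nearly the same at each pick-up and set-down, so the parts still stood level.

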